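# Present an offset cast lever level above its bench cradle

## Task

First swing the cradle's clamp strap well clear of the saddle, about a quarter turn. Then pick up the cast lever by its balance point and finish holding it level and still, without putting it down or letting go, with its underside about 40 mm above the top of the spigot, lined up to go straight down onto the cradle: the boss over the spigot and the small eye end over the saddle. Leave the other things on the bench where they are.

Things in the scene. Friction and masses are not known exactly. Their poses are not given: they have to be found in the camera images.
- lever: Loose grey cast lever, 0.4 to 0.7 kg, lying flat: round boss (46 mm wide, 42 high, 27 mm upright bore), straight bar (16 mm wide, 14 to 36 mm above the underside; 28 mm wide up to 37 mm from the boss centre), small eye (28 mm wide, 36 high). Origin: on the underside below the balance point, 64 mm from the boss centre, 156 mm from the eye centre. x runs along the bar from boss to eye, z up.
- balance_point (a point): The lever's balance point along its length, in the middle of the bar: 25 mm above the lever's underside. Same axes as the lever.
- boss_foot (a point): Centre of the underside of the lever's boss.
- eye_foot (a point): Centre of the underside of the lever's eye.
- cradle: Fixture fixed to the bench: grey metal base plate 315 x 96 x 12 mm with a steel spigot at one end and a saddle at the other. Origin: under the spigot at bench level; x points along the plate from the spigot to the saddle, z up.
- spigot_top (a point): Centre of the top of the spigot, an upright pin 20 mm in diameter, 47 mm above the bench, on a 50 mm round shoulder 22 mm above the bench. The lever's bore goes over it. Same axes as the cradle.
- saddle_mid (a point): Middle of the saddle, 220 mm from the spigot, at 47 mm above the bench: a channel 42 mm wide between two upright cheeks whose tops are 52 mm above the bench; its floor is 22 mm above the bench. The lever's eye goes in it. Same axes as the cradle.
- strap (a joint): Angle of the flat steel clamp strap about its upright post at x = 220, y = -40 mm of the cradle's frame. 0: it lies across the saddle, from the post along the cradle's +y. It grows clockwise seen from above (free end towards the cradle's +x) to a stop at 1.7 rad; it swings level, 59 to 67 mm above the bench, and stays where left (about 1 N at the knob).
- strap_knob (a point): Middle of the graspable part of the strap's black knob: upright, 18 mm in diameter, on the strap's free end, 92 mm from the pivot, reaching from 67 to 107 mm above the bench; this point is at 92 mm.
- tape_roll: Bystander: roll of tape lying flat, 66 mm in diameter, 19 mm high. Origin: centre of its underside.
- spanner: Bystander: flat steel spanner, 24 x 144 x 5 mm. Origin: centre of its underside, long along its y.
- marker: Bystander: marker pen, 12 x 135 x 13 mm, lying. Origin: centre of its underside, long along its y.
- vial: Bystander: small upright screw-cap vial, 15 mm in diameter, 46 mm high. Origin: centre of its underside.

How it is judged:
By the outcome, as a careful person would: the job done as asked, in the order asked, and still so for the second after the job is handed in, while the arm keeps its last pose, push and grip.
It also fails if it takes over 48 s, if anything falls off the work surface, if the arm or the gripper's body presses on something with over 40 N, if the wrist force passes 120 N, or if a joint passes its speed limit or range.

## Robot

A 6-joint arm with a two-finger parallel gripper is mounted at the origin on a cart in front of the work surface, level with it; the furniture and walls round the work are solid. World frame = base frame: x ahead of the robot, y to its left, z up, the work surface at z = 0. Lengths are in m, angles in degrees, forces in N, time in s.
With the tool pointing down it reaches from about 0.4 to 0.825 m from the base axis. Payload 7 kg.
Tool frame: the origin (TCP) lies between the finger pads; the fingertips stand 11 mm ahead of it and the grasp point (between the pads) lies 8 mm behind it (r.tcp_to_tips is the distance from the TCP to the fingertips, in m); x points along the fingers, y is the direction in which the jaws open and shut, and the axes are right-handed (so a half turn about x gives the same grasp; the last joint's range is limited). The gripper opens to 88 mm and grips with 3 to 60 N. Pads are 19 mm wide; open, the fingers measure 130 mm over their backs; the gripper's body (78 mm by 193 mm) begins 47 mm behind the grasp point.
Start: joints at [83.314, 20.546, 0.682, 0, -70.136, -16.507], TCP at [0.266, 0.62, 0.238] pointing down, gripper open.
Joint ranges: [-176.03, 176.03], [-82.01, 121.73], [-58.28, 71.71], [-173.87, 95.51], [-174.79, -0.11], [-173.66, 173.66]. Speed limits (degrees/s): [136.94, 136.94, 172.46, 180, 180, 180].

## Interface

Orientations are given as [roll, pitch, yaw] about the fixed x, y, z axes, in that order (R = Rz(yaw) Ry(pitch) Rx(roll)).
In Python, from plant import r gives the robot as it stands.
- The arm moves only by the tool arm_command, never from a script. Its argument "plan" is a list of rows, each an object of numbers: "dx", "dy", "dz": the shift along the tool's x, y, z each as a share of 0.02 m, from -1 to 1; "wx", "wy", "wz": the turn, a rotation vector about the tool's x, y, z each as a share of 0.08 rad, from -1 to 1. In form: [{"dx": .., "dy": .., "dz": .., "wx": .., "wy": .., "wz": ..}, ...]. A call has 1 to 20 rows; each row shifts and turns the pose as measured when the row begins, along the tool's axes as they then stand; what a row does not reach is not made up. A row lasts 1/12 s, in which the tool goes at most 41.7 mm and 7.16 degrees, less where a joint would pass 70% of its speed; a pose out of reach is approached as far as the arm can. A call with a number of a shift or a turn outside -1 to 1 is refused whole. A call with a gripper value outside its range is refused whole. "fingers" is the closure, from -1 (fully open) to 1 (shut), so that 0 is half open, set as the call begins (left out, the last holds). The fingers move at their own pace and stop on an object; "force" is the grip in N (left out, the last holds). Time passes only in rows, so rows that do not move let the fingers close. It gives the time, the measured TCP pose, the force and the opening at its end, in the units of the state.
- r.get_state(): the state, without advancing time (a new reading comes with each control period).
- r.capture(name): name is "side" or "top"; returns (picture, depth): 400x640x3 uint8, red, green, blue; 400x640 float32, m along the optical axis (not along the pixel's ray), 0 where there is no reading.
- r.camera_model(name): a dict with "vertical_fov" (degrees; the focal length in pixels is half the picture's height over the tangent of half this angle, whatever the lens; pixels are square), "cx", "cy" (the principal point, pixels), "R" (3x3) and "t" (3): a world point X has camera coordinates R X + t. Camera axes: x right, y down, z forward; pixel columns grow to the right and rows downward; lengths in m; the calibration is good to about 2 mm. A picture is of the moment at which its call begins. camera_model takes no time and is no camera call.
- r.close_job(): hands the job in, once; it reports no verdict.
Trained networks look in the newest picture that a camera, given by its name, has taken for a name from the list of things; names that differ only in an ending like _2 or _b are one class to them, and where a whole thing is asked for, a point or a joint stands for the part that bears it (a point fixed in the world has none). Each returns a list of dicts, best first, with "score" (0 to 1); they miss things now and then, are a little off and sometimes report something else, mostly with a low value. They report only what shows in the picture. A call takes as long as a camera call.
- r.cut_out(camera, query): "mask" (400x640 bool, what is visible of it) and "bbox" ([left, top, width, height] in pixels, round what is visible of it).
- r.spot_point(camera, query): "centre" ([column, row] in pixels: a listed point, or the origin of a listed thing).
The state is a dict: "time_s": time; "joints": joint angles; "qd": joint speeds; "joint_torque": joint torques, N m; "tcp_pos": TCP position; "eef_rot": TCP orientation; "contact_force": force on the tool from outside, world axes, zero at the start; "moment": the same for the moment, N m; "gripper_width": finger opening in m.
Only numpy, scipy, OpenCV 4.12 (cv2) and the standard library are available. Lean on these libraries where they do the work, as an engineer would, in place of code of your own. Each camera call takes 0.05 s, during which the arm holds its last target.

## Working session

There is one attempt and no reset: what is moved stays moved. The work goes in short steps, Python scripts to look and compute and a tool call to move; the robot and the scene stay as the last step left them, time stands still between calls to the robot, and variables do not carry over. Pictures are saved under pics/ and viewed, and the job is handed in when it is done.

Besides the shell and the picture viewer there is one more tool, called after "Call:" as name([rows], argument=value, ...), one row to a line, values as JSON. arm_command: Moves the arm, as the interface text tells. Shift numbers are shares of 0.02 m and turn numbers shares of 0.08 rad, none past 1 either way. Its arguments: {"type":"object","properties":{"plan":{"type":"array","items":{"type":"object","properties":{"dx":{"type":"number"},"dy":{"type":"number"},"dz":{"type":"number"},"wx":{"type":"number"},"wy":{"type":"number"},"wz":{"type":"number"}}}},"fingers":{"type":"number"},"force":{"type":"number"}},"required":["plan"]}

```bash
ls; mkdir -p pics
python3 - <<'E'
from plant import r
import cv2,numpy as np
print(r.get_state())
for n in ("side","top"):
    p,d=r.capture(n); cv2.imwrite(f"pics/{n}0.png",p[:,:,::-1]); np.savez(f"{n}0.npz",p=p,d=d)
    m=r.camera_model(n);print(n,m)
    for q in ["lever","balance_point","boss_foot","eye_foot","spigot_top","saddle_mid","strap_knob","strap","cradle","vial","tape_roll","spanner","marker"]:
        print(q,[(np.round(x["centre"],1).tolist(),round(x["score"],2)) for x in r.spot_point(n,q)][:3])
E
```

```text
pics
{'time_s': 0.0, 'joints': array([ 8.33132492e+01,  2.05923920e+01,  6.32487729e-01, -2.03751806e-02,
       -7.01362803e+01, -1.65077548e+01]), 'qd': array([-0.03579535, -0.07588746, -0.03942595,  0.05437461, -0.08028082,
        0.00793012]), 'joint_torque': array([ 2.06682082e-03, -5.82715774e+01,  2.93042654e+01,  6.99708447e+00,
        6.80234531e-03, -1.40121192e-04]), 'tcp_pos': array([0.26567651, 0.61998782, 0.23660131]), 'eef_rot': array([  95.24700861,   89.90192621, -107.95443623]), 'contact_force': array([0.29131767, 0.63667931, 0.13879262]), 'moment': array([ 0.00922511,  0.01899751, -0.02715139]), 'gripper_width': 0.0875027244031692}
side {'vertical_fov': 43.8809922651447, 'cx': 325.0173473045606, 'cy': 204.64373137039647, 'R': array([[ 0.99946044,  0.02404266, -0.02237806],
       [-0.00454841, -0.5734376 , -0.81923662],
       [-0.03252904,  0.81889637, -0.57301884]]), 't': array([-0.54332226,  0.15175663,  1.29167782])}
lever [([302.4, 195.8], 0.69), ([331.4, 251.4], 0.42)]
balance_point [([299.1, 188.6], 0.86)]
boss_foot [([310.2, 204.6], 0.96)]
eye_foot [([287.6, 171.3], 0.55)]
spigot_top [([328.7, 316.7], 0.91)]
saddle_mid [([331.6, 251.1], 0.92), ([330.9, 316.1], 0.3)]
strap_knob [([314.6, 234.4], 0.84)]Traceback (most recent call last):
  File "<stdin>", line 8, in <module>
ValueError: it knows: balance_point, boss_foot, cradle, eye_foot, lever, marker, saddle_mid, spanner, spigot_top, strap_knob, tape_roll, vial
```

```bash
cat > h.py <<'E'
from plant import r
import cv2,numpy as np
def K(m):
    f=200/np.tan(np.radians(m["vertical_fov"])/2); return f
def look(tag,qs=("lever","balance_point","boss_foot","eye_foot","spigot_top","saddle_mid","strap_knob"),cams=("side","top")):
    out={}
    for n in cams:
        p,d=r.capture(n); cv2.imwrite(f"pics/{n}{tag}.png",p[:,:,::-1]); m=r.camera_model(n); np.savez(f"{n}{tag}.npz",p=p,d=d,**m)
        for q in qs:
            x=r.spot_point(n,q)
            if x: out[n,q]=x[0]["centre"]; print(n,q,[(np.round(y["centre"],1).tolist(),round(y["score"],2)) for y in x][:2])
    return out
def ray(m,uv):
    f=K(m); c=np.array([(uv[0]-m["cx"])/f,(uv[1]-m["cy"])/f,1]); R=np.array(m["R"]);t=np.array(m["t"])
    return -R.T@t, R.T@c
def atz(m,uv,z):
    o,d=ray(m,uv); return o+d*(z-o[2])/d[2]
def tri(rs):
    A=np.zeros((3,3));b=np.zeros(3)
    for o,d in rs:
        d=d/np.linalg.norm(d);P=np.eye(3)-np.outer(d,d);A+=P;b+=P@o
    X=np.linalg.solve(A,b); return X,[np.linalg.norm(np.cross(X-o,d/np.linalg.norm(d))) for o,d in rs]
def proj(m,X):
    f=K(m);c=np.array(m["R"])@X+np.array(m["t"]);return np.array([c[0]/c[2]*f+m["cx"],c[1]/c[2]*f+m["cy"]])
E
python3 - <<'E'
from h import *
print(r.camera_model("top"))
o=look("1")
Z=dict(lever=0,balance_point=.025,boss_foot=0,eye_foot=0,spigot_top=.047,saddle_mid=.047,strap_knob=.092)
for q in Z:
    for n in("side","top"):
        if (n,q) in o: print(q,n,atz(r.camera_model(n),o[n,q],Z[q]).round(4))
    if all((n,q) in o for n in("side","top")): print(q,"tri",tri([ray(r.camera_model(n),o[n,q]) for n in("side","top")]))
E
```

```text
{'vertical_fov': 44.870743176201884, 'cx': 319.5438799307299, 'cy': 198.41466870539082, 'R': array([[ 0.0078217 , -0.99996422,  0.00322307],
       [-0.9852453 , -0.00825757, -0.17094886],
       [ 0.17096935, -0.0018384 , -0.98527463]]), 't': array([0.13709334, 0.53621639, 1.22148141])}
side lever [([303.2, 194.1], 0.59)]
side balance_point [([300.7, 187.3], 0.95)]
side boss_foot [([306.1, 207.5], 0.66)]
side eye_foot [([289.1, 169.0], 0.57), ([293.9, 230.5], 0.17)]
side spigot_top [([328.5, 315.7], 0.82), ([294.9, 229.5], 0.59)]
side saddle_mid [([333.4, 252.1], 0.58), ([253.9, 318.5], 0.5)]
side strap_knob [([316.2, 232.0], 0.64), ([392.6, 250.3], 0.26)]
top lever [([254.3, 226.9], 0.61), ([299.5, 149.8], 0.24)]
top balance_point [([251.7, 223.2], 0.98), ([462.5, 194.8], 0.43)]
top boss_foot [([273.0, 219.6], 0.91)]
top eye_foot [([200.4, 245.4], 0.72)]
top spigot_top [([464.6, 192.0], 0.75), ([198.3, 247.3], 0.73)]
top saddle_mid [([378.5, 187.0], 0.72)]
top strap_knob [([368.2, 198.9], 0.68)]
lever side [0.4684 0.3178 0.    ]
lever top [0.464  0.3159 0.    ]
lever tri (array([4.
[... 695 characters left out ...]
82832036066134), np.float64(0.0004548283203604891)])
spigot_top side [ 0.5575 -0.2222  0.047 ]
spigot_top top [ 0.5552 -0.2389  0.047 ]
spigot_top tri (array([ 0.55538134, -0.23462366,  0.05973884]), [np.float64(0.0026280569257019783), np.float64(0.0026280569257021414)])
saddle_mid side [ 0.5659 -0.013   0.047 ]
saddle_mid top [ 0.5666 -0.0132  0.047 ]
saddle_mid tri (array([ 0.56620889, -0.01316739,  0.04728746]), [np.float64(0.00035954240878160163), np.float64(0.0003595424087816822)])
strap_knob side [0.5235 0.0108 0.092 ]
strap_knob top [0.5269 0.0189 0.092 ]
strap_knob tri (array([0.52539701, 0.01797507, 0.08705004]), [np.float64(0.002349380302840015), np.float64(0.0023493803028399856)])
```

View pics/side0.png

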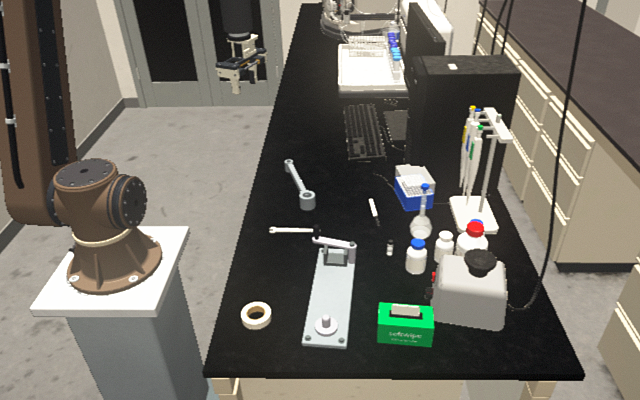

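```bash
ls pics
```

```text
side0.png
side1.png
top1.png
```

Run:
```python
import cv2
a=cv2.imread("pics/top1.png")[100:300,150:520];cv2.imwrite("pics/top1z.png",cv2.resize(a,None,fx=2.1,fy=2.1,interpolation=cv2.INTER_CUBIC))
a=cv2.imread("pics/side1.png")[145:355,230:410];cv2.imwrite("pics/side1z.png",cv2.resize(a,None,fx=2.8,fy=2.8,interpolation=cv2.INTER_CUBIC))
```

```text
(no output)
```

View pics/top1z.png

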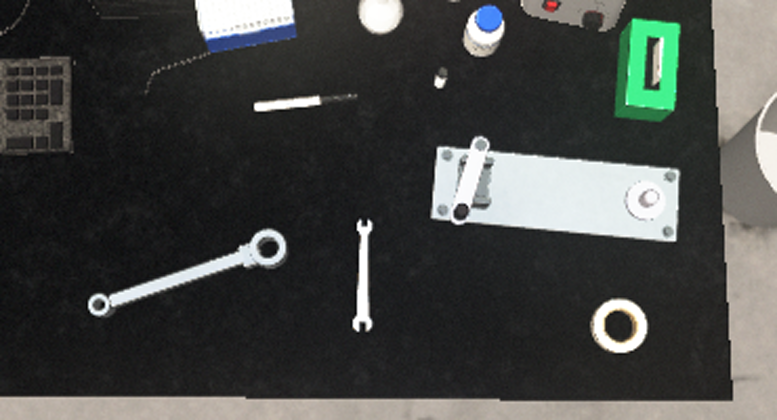

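View pics/side1z.png

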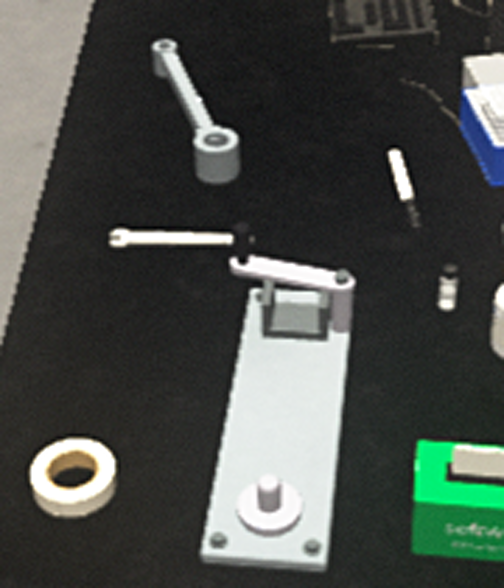

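The top view (zoomed) shows the lever at upper left, with its boss near full-frame px (277,218) and eye near (197,245). The cradle is at right, with the spigot near (459,194), the strap post near (379,169) and the black knob near (369,201). The spanner lies between them. Next I'll refine these with depth.

Run:
```python
from h import *
def cloud(n):
    z=np.load(f"{n}1.npz"); f=K(z); d=z["d"]; v,u=np.mgrid[0:400,0:640]
    c=np.stack([(u-z["cx"])/f*d,(v-z["cy"])/f*d,d],-1)
    return (c-z["t"])@z["R"],d>0
for n in("side","top"):
    X,ok=cloud(n)
    np.save(f"X{n}.npy",X)
    # bench plane
    m=ok&(abs(X[...,2])<.01)&(X[...,0]>.35)&(X[...,0]<.7)&(abs(X[...,1])<.5)
    print(n,"bench z",np.median(X[m][:,2]),X[m][:,2].std())
    for q in("lever","cradle","strap_knob"):
        cs=r.cut_out(n,q)
        if not cs: print(n,q,"none");continue
        k=cs[0]["mask"]&ok; P=X[k]; print(n,q,round(cs[0]["score"],2),cs[0]["bbox"],k.sum(),np.percentile(P[:,2],[2,25,50,75,98]).round(4), np.median(P,0).round(4))
        np.save(f"m_{n}_{q}.npy",cs[0]["mask"])
```

```text
side bench z 0.0010501563816977658 0.0022017040887324702
side lever 0.96 [282.5, 157.9, 31.7, 52.2] 538 [0.0039 0.0249 0.0346 0.0383 0.045 ] [0.4698 0.2697 0.0346]
side cradle 0.71 [302.5, 223.2, 53.7, 126.7] 4411 [0.0084 0.0122 0.0137 0.0205 0.076 ] [ 0.5607 -0.1268  0.0137]
side strap_knob 0.68 [311.9, 223.8, 45.0, 25.5] 446 [0.0011 0.0658 0.068  0.0733 0.1076] [0.555 0.005 0.068]
top bench z 0.00030799510205587307 0.002906586494856757
top lever 0.6 [192.6, 207.5, 95.7, 43.5] 857 [-0.001   0.0324  0.0354  0.0386  0.0451] [0.455  0.3334 0.0354]
top cradle 0.98 [354.7, 164.8, 120.5, 49.9] 4195 [0.0059 0.011  0.0132 0.0163 0.0715] [ 0.5595 -0.1105  0.0132]
top strap_knob 0.74 [365.8, 163.8, 15.8, 42.1] 333 [0.062  0.0658 0.0679 0.0715 0.1089] [0.5629 0.004  0.0679]
```

```bash
cat > fit.py <<'E'
from h import *
from scipy.optimize import minimize
S=4
def circ(c,rad,z0,z1,n=40):
    a=np.linspace(0,2*np.pi,n,endpoint=False)
    return np.array([[c[0]+rad*np.cos(t),c[1]+rad*np.sin(t),z] for t in a for z in(z0,z1)])
def box(x0,x1,y0,y1,z0,z1): return np.array([[x,y,z] for x in(x0,x1) for y in(y0,y1) for z in(z0,z1)])
LEV=[circ((-.064,0),.023,0,.042),box(-.064,.156,-.008,.008,.014,.036),box(-.064,-.027,-.014,.014,.014,.036),circ((.156,0),.014,0,.036)]
def T(P,p): # x,y,z?,yaw
    c,s=np.cos(p[2]),np.sin(p[2]); return np.c_[P[:,0]*c-P[:,1]*s+p[0],P[:,0]*s+P[:,1]*c+p[1],P[:,2]]
def projs(m,P):
    f=K(m);c=P@np.array(m["R"]).T+np.array(m["t"]);return np.c_[c[:,0]/c[:,2]*f+m["cx"],c[:,1]/c[:,2]*f+m["cy"]]
def render(m,parts,w):
    u0,v0,u1,v1=w; im=np.zeros(((v1-v0)*S,(u1-u0)*S),np.uint8)
    for P in parts:
        q=(projs(m,P)-[u0,v0]+.5)*S-.5
        h=cv2.convexHull(q.astype(np.float32))
        cv2.fillConvexPoly(im,np.round(h*16).astype(np.int32),255,shift=4)
    return cv2.resize(im,(u1-u0,v1-v0),interpolation=cv2.INTER_AREA)/255.
E
python3 - <<'E'
from fit import *
G={}
for n in("side","top"):
    z=np.load(f"{n}1.npz"); g=cv2.cvtColor(z["p"],cv2.COLOR_RGB2GRAY).astype(float)
    mk=np.load(f"m_{n}_lever.npy"); 
    v,u=np.where(mk); w=(u.min()-6,v.min()-6,u.max()+7,v.max()+7)
    c=g[w[1]:w[3],w[0]:w[2]]; mm=cv2.dilate(mk.astype(np.uint8),np.ones((7,7)))[w[1]:w[3],w[0]:w[2]]
    G[n]=(z,w,(c>45)&(mm>0)); print(n,w,np.percentile(c,[5,30,50,95]))
    big=cv2.resize(c.astype(np.uint8),None,fx=6,fy=6,interpolation=cv2.INTER_NEAREST);cv2.imwrite(f"pics/lev_{n}.png",big)
def cost(p,ns):
    e=0
    for n in ns:
        z,w,g=G[n]; e+=((render(z,[T(P,p) for P in LEV],w)-g)**2).sum()
    return e
p0=[.466,.317,np.arctan2(.456-.267,.413-.483)]
for ns in(["side"],["top"],["side","top"]):
    rs=minimize(cost,p0,args=(ns,),method="Nelder-Mead",options=dict(initial_simplex=[p0,[p0[0]+.006,*p0[1:]],[p0[0],p0[1]+.006,p0[2]],[p0[0],p0[1],p0[2]+.06]],xatol=1e-5,fatol=1e-3))
    print(ns,rs.x.round(4),np.degrees(rs.x[2]).round(2),rs.fun, [G[n][2].sum() for n in ns])
E
```

```text
side (np.int64(279), np.int64(153), np.int64(322), np.int64(216)) [ 23.  27.  30. 222.]
top (np.int64(186), np.int64(203), np.int64(293), np.int64(257)) [ 18.  23.  25. 231.]
['side'] [0.4637 0.316  1.91  ] 109.43 28.80450595924644 [np.int64(625)]
['top'] [0.4648 0.312  1.9093] 109.4 74.13882352941175 [np.int64(928)]
['side', 'top'] [0.4644 0.3126 1.9083] 109.34 113.22726643598618 [np.int64(625), np.int64(928)]
```

Run:
```python
from fit import *
X=np.load("Xtop.npy"); p=np.load("top1.npz")["p"]
for n in("side","top"):
    p=np.load(f"{n}1.npz")["p"]; w=(350,158,480,218) if n=="top" else (298,220,362,352)
    c=p[w[1]:w[3],w[0]:w[2],::-1]; s=6 if n=="top" else 4
    cv2.imwrite(f"pics/cr_{n}.png",cv2.resize(c,None,fx=s,fy=s,interpolation=cv2.INTER_NEAREST))
```

```text
(no output)
```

View pics/cr_top.png

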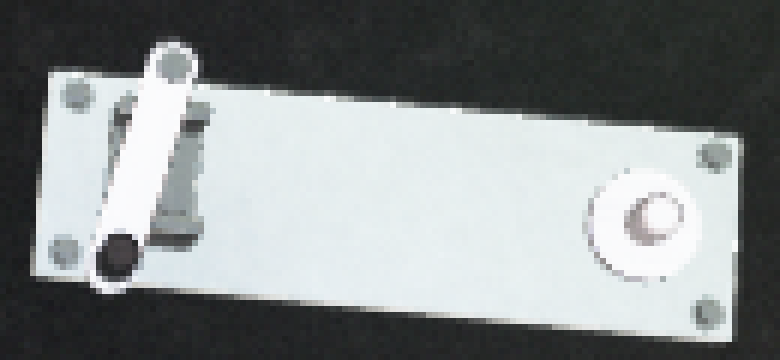

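View pics/cr_side.png

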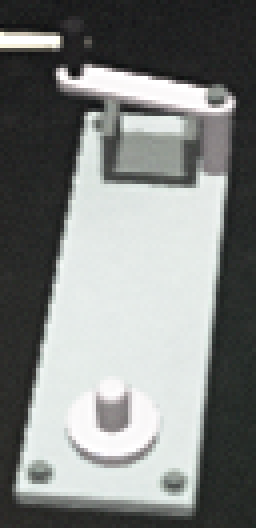

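Run:
```python
from fit import *
S_=np.load("side1.npz");T_=np.load("top1.npz")
B=[box(-.1575,.1575,-.048,.048,0,.012)]
W={"top":(346,154,486,222),"side":(294,236,366,356)}
G={}
for n,z in(("side",S_),("top",T_)):
    w=W[n];g=cv2.cvtColor(z["p"],cv2.COLOR_RGB2GRAY)[w[1]:w[3],w[0]:w[2]]
    m=(g>60).astype(np.uint8)
    ig=np.zeros(m.shape,bool)
    if n=="side": ig[:265-w[1]]=True   # strap/post
    else: ig[:,358-w[0]:388-w[0]]=True
    G[n]=(z,w,m,ig)
def cost(p,ns):
    return sum((((render(z,[T(P,p) for P in B],w)-m)**2)*~ig).sum() for z,w,m,ig in(G[n] for n in ns))
p0=[.56,-.12,1.52]
for ns in(["side"],["top"],["side","top"]):
    rs=minimize(cost,p0,args=(ns,),method="Nelder-Mead",options=dict(initial_simplex=[p0,[.566,*p0[1:]],[p0[0],p0[1]+.006,p0[2]],[p0[0],p0[1],p0[2]+.06]],xatol=1e-5,fatol=1e-3))
    print(ns,rs.x.round(4),np.degrees(rs.x[2]).round(2),rs.fun)
c=rs.x; ex=np.array([np.cos(c[2]),np.sin(c[2])]);ey=np.array([-ex[1],ex[0]])
def loc(X): return ((X[:2]-c[:2])@np.c_[ex,ey]).round(4)
for nm,ut,us,zz in(("pin",(459.6,193.2),(325.7,315.9),.047),("post",(378.8,168.5),(351.3,243.6),.067),("knobtop",(369.8,200.2),(316.3,227),.107)):
    X,e=tri([ray(T_,ut),ray(S_,us)]); a,b=atz(T_,ut,zz),atz(S_,us,zz); print(nm,X.round(4),np.round(e,4),"top@z",a.round(4),"side@z",b.round(4),"local",loc(X),loc(a),loc(b))
# shoulder centre from top white ring fit
X=np.load("Xtop.npy");v,u=np.mgrid[0:400,0:640]
Xs=np.load("Xside.npy")
for nm,A in(("top",X),("side",Xs)):
    k=(A[...,2]>.085)&(A[...,2]<.12)&(abs(A[...,0]-.53)<.04)&(abs(A[...,1]-.01)<.05);print(nm,"knob pts",k.sum(),A[k].mean(0).round(4))
    k=(A[...,2]>.038)&(A[...,2]<.055)&(abs(A[...,0]-.555)<.03)&(abs(A[...,1]+.235)<.03);print(nm,"pin pts",k.sum(),A[k].mean(0).round(4))
    k=(A[...,2]>.06)&(A[...,2]<.075)&(abs(A[...,0]-.565)<.07)&(abs(A[...,1])<.05);P=A[k][:,:2];mu=P.mean(0);U=np.linalg.svd(P-mu)[2][0];print(nm,"strap",k.sum(),mu.round(4),np.degrees(np.arctan2(U[1],U[0])))
```

```text
['side'] [ 0.5612 -0.111   1.4795] 84.77 28.6243906189927
['top'] [ 0.5625 -0.1144  1.4819] 84.91 95.2873663975394
['side', 'top'] [ 0.5617 -0.1133  1.4805] 84.83 204.13854671280276
pin [ 0.5515 -0.2249  0.0493] [0.0001 0.0001] top@z [ 0.5519 -0.2256  0.047 ] side@z [ 0.5515 -0.2228  0.047 ] local [-1.121e-01  1.000e-04] [-0.1127 -0.0003] [-0.1099  0.0003]
post [ 0.6102 -0.0113  0.0729] [0.0001 0.0001] top@z [ 0.6117 -0.0121  0.067 ] side@z [ 0.6104 -0.0042  0.067 ] local [ 0.106  -0.0391] [ 0.1054 -0.0406] [ 0.1131 -0.0386]
knobtop [0.5228 0.0162 0.1031] [0.0011 0.0011] top@z [0.521  0.0165 0.107 ] side@z [0.5243 0.0116 0.107 ] local [0.1255 0.0504] [0.1256 0.0522] [0.1211 0.0486]
top knob pts 48 [0.5211 0.0175 0.1043]
top pin pts 48 [ 0.5506 -0.225   0.0457]
top strap 298 [0.5709 0.0021] 161.74520308013743
side knob pts 72 [0.5238 0.0128 0.0992]
side pin pts 68 [ 0.5525 -0.2293  0.0454]
side strap 320 [ 0.5698 -0.0008] -16.90641917915249
```

```bash
cat >> h.py <<'E'
from scipy.spatial.transform import Rotation as Ro
def st(v=True):
    s=r.get_state();R=Ro.from_euler("xyz",s["eef_rot"],degrees=True).as_matrix()
    if v: print("t",round(s["time_s"],2),"tcp",s["tcp_pos"].round(4),"F",np.round(s["contact_force"],1),"M",np.round(s["moment"],2),"w",round(s["gripper_width"],4));print("tool axes: x",R[:,0].round(3),"y",R[:,1].round(3),"z",R[:,2].round(3),"jawdir",np.degrees(np.arctan2(R[1,1],R[0,1])).round(2),"joints",s["joints"].round(1))
    return s,R
def go(P,jaw=None):
    s,R=st()
    d=R.T@(np.array(P)-s["tcp_pos"])
    print("shift tool mm",(d*1000).round(1),"shares",(d/.02).round(2))
    j=np.degrees(np.arctan2(R[1,1],R[0,1])) if jaw is None else jaw
    a=np.radians(j);y=np.array([np.cos(a),np.sin(a),0]);x=np.array([0,0,-1.]);G=np.c_[x,y,np.cross(x,y)]
    w=Ro.from_matrix(R.T@G).as_rotvec(); print("rot shares",(w/.08).round(2))
E
python3 - <<'E'
from h import *
go([.5225,.017,.16])
X=np.load("Xtop.npy")
# obstacles height map near strap area
A=X[120:215:1,330:420]
for name,(u0,u1,v0,v1) in dict(vial=(352,366,128,145),bottle=(368,396,98,130),beaker=(318,345,80,120)).items():
    P=X[v0:v1,u0:u1].reshape(-1,3);P=P[P[:,2]>.02]
    print(name,P.min(0).round(3),P.max(0).round(3))
Xs=np.load("Xside.npy").reshape(-1,3)
k=(Xs[:,0]>.64)&(Xs[:,0]<.9)&(Xs[:,1]>-.1)&(Xs[:,1]<.3)&(Xs[:,2]>.1)&(Xs[:,2]<.5)
P=Xs[k];print("tall",k.sum());H,xe,ye=np.histogram2d(P[:,0],P[:,1],bins=[np.arange(.64,.91,.03),np.arange(-.1,.31,.04)]);print(H.astype(int))
E
```

```text
t 1.5 tcp [0.2659 0.6204 0.2375] F [0.3 0.9 0.2] M [ 0.04 -0.03  0.01] w 0.0875
tool axes: x [-0. -0. -1.] y [-0.394 -0.919  0.   ] z [-0.919  0.394 -0.   ] jawdir -113.19 joints [ 83.3  20.5   0.7  -0.  -70.1 -16.5]
shift tool mm [  77.6  453.6 -473.6] shares [  3.88  22.68 -23.68]
rot shares [ 0. -0. -0.]
vial [0.702 0.028 0.021] [0.717 0.041 0.05 ]
bottle [ 0.318 -0.045  0.021] [0.822 0.144 1.295]
beaker [0.318 0.084 0.022] [0.82  0.144 1.295]
tall 420
[[  0   0   0   0   0   0   0   0   0   0]
 [  0   0   0   0   0   0   0   0   0   0]
 [  0   0   0   0   0   0   0   0   0   0]
 [  0   0   0   0   0   0   0   0   0   0]
 [  0   0   0   0   0   1   0   0   0   0]
 [ 13   0   0   0  21 127   0   0   0   0]
 [ 15   0   0   0   0   0   0   0   0   0]
 [  1  16   8   0   0   0   0   0   0   0]
 [  0 185  33   0   0   0   0   0   0   0]]
```

Call:
arm_command([
  {"wx": 0.95},
  {"wx": 0.95},
  {"wx": 0.95},
  {"wx": 0.95},
  {"wx": 0.95},
  {"wx": 0.95},
  {"wx": 0.95},
  {"wx": 0.95},
  {"wx": 0.95},
  {"wx": 0.95},
  {"wx": 0.95},
], fingers=-0.2, force=20)

```text
schema error: expected keys dx, dy, dz, wx, wy, wz
```

Run:
```python
from h import *
go([.5225,.017,.16],-160.7)
```

```text
t 1.5 tcp [0.2659 0.6204 0.2375] F [0.3 0.9 0.2] M [ 0.04 -0.03  0.01] w 0.0875
tool axes: x [-0. -0. -1.] y [-0.394 -0.919  0.   ] z [-0.919  0.394 -0.   ] jawdir -113.19 joints [ 83.3  20.5   0.7  -0.  -70.1 -16.5]
shift tool mm [  77.6  453.6 -473.6] shares [  3.88  22.68 -23.68]
rot shares [10.36 -0.   -0.  ]
```

All keys are required, so I'll resend it in full.

Call:
arm_command([
  {"dx": 0, "dy": 0, "dz": 0, "wx": 0.95, "wy": 0, "wz": 0},
  {"dx": 0, "dy": 0, "dz": 0, "wx": 0.95, "wy": 0, "wz": 0},
  {"dx": 0, "dy": 0, "dz": 0, "wx": 0.95, "wy": 0, "wz": 0},
  {"dx": 0, "dy": 0, "dz": 0, "wx": 0.95, "wy": 0, "wz": 0},
  {"dx": 0, "dy": 0, "dz": 0, "wx": 0.95, "wy": 0, "wz": 0},
  {"dx": 0, "dy": 0, "dz": 0, "wx": 0.95, "wy": 0, "wz": 0},
  {"dx": 0, "dy": 0, "dz": 0, "wx": 0.95, "wy": 0, "wz": 0},
  {"dx": 0, "dy": 0, "dz": 0, "wx": 0.95, "wy": 0, "wz": 0},
  {"dx": 0, "dy": 0, "dz": 0, "wx": 0.95, "wy": 0, "wz": 0},
  {"dx": 0, "dy": 0, "dz": 0, "wx": 0.95, "wy": 0, "wz": 0},
  {"dx": 0, "dy": 0, "dz": 0, "wx": 0.95, "wy": 0, "wz": 0},
], fingers=-0.2, force=20)

```text
time_s: 2.42
tcp_pos: [0.2659, 0.6205, 0.2376]
eef_rot: [-67.0, 90.0, 39.8]
contact_force: [0.0, -0.3, 0.6]
gripper_width: 0.0522
```

Run:
```python
from h import *
go([.5225,.017,.16],-160.7)
```

```text
t 2.42 tcp [0.2659 0.6205 0.2376] F [ 0.  -0.3  0.6] M [-0.01 -0.05 -0.01] w 0.0522
tool axes: x [ 0.  0. -1.] y [-0.957 -0.289 -0.   ] z [-0.289  0.957  0.   ] jawdir -163.23 joints [ 83.3  20.5   0.7   0.  -70.1 -66.5]
shift tool mm [  77.5  -71.6 -651.9] shares [  3.88  -3.58 -32.59]
rot shares [-0.55  0.    0.  ]
```

Call:
arm_command([
  {"dx": 0, "dy": -0.1, "dz": -0.97, "wx": -0.05, "wy": 0, "wz": 0},
  {"dx": 0, "dy": -0.1, "dz": -0.97, "wx": -0.05, "wy": 0, "wz": 0},
  {"dx": 0, "dy": -0.1, "dz": -0.97, "wx": -0.05, "wy": 0, "wz": 0},
  {"dx": 0, "dy": -0.1, "dz": -0.97, "wx": -0.05, "wy": 0, "wz": 0},
  {"dx": 0, "dy": -0.1, "dz": -0.97, "wx": -0.05, "wy": 0, "wz": 0},
  {"dx": 0, "dy": -0.1, "dz": -0.97, "wx": -0.05, "wy": 0, "wz": 0},
  {"dx": 0, "dy": -0.1, "dz": -0.97, "wx": -0.05, "wy": 0, "wz": 0},
  {"dx": 0, "dy": -0.1, "dz": -0.97, "wx": -0.05, "wy": 0, "wz": 0},
  {"dx": 0, "dy": -0.1, "dz": -0.97, "wx": -0.05, "wy": 0, "wz": 0},
  {"dx": 0, "dy": -0.1, "dz": -0.97, "wx": -0.05, "wy": 0, "wz": 0},
  {"dx": 0, "dy": -0.1, "dz": -0.97, "wx": 0, "wy": 0, "wz": 0},
  {"dx": 0, "dy": -0.1, "dz": -0.97, "wx": 0, "wy": 0, "wz": 0},
  {"dx": 0, "dy": -0.1, "dz": -0.97, "wx": 0, "wy": 0, "wz": 0},
  {"dx": 0, "dy": -0.1, "dz": -0.97, "wx": 0, "wy": 0, "wz": 0},
  {"dx": 0, "dy": -0.1, "dz": -0.97, "wx": 0, "wy": 0, "wz": 0},
  {"dx": 0, "dy": -0.1, "dz": -0.97, "wx": 0, "wy": 0, "wz": 0},
  {"dx": 0, "dy": -0.1, "dz": -0.97, "wx": 0, "wy": 0, "wz": 0},
  {"dx": 0, "dy": -0.1, "dz": -0.97, "wx": 0, "wy": 0, "wz": 0},
  {"dx": 0, "dy": -0.1, "dz": -0.97, "wx": 0, "wy": 0, "wz": 0},
  {"dx": 0, "dy": -0.1, "dz": -0.97, "wx": 0, "wy": 0, "wz": 0},
])

```text
time_s: 4.08
tcp_pos: [0.4302, 0.251, 0.2385]
eef_rot: [-55.3, 89.7, 53.9]
contact_force: [-0.0, 0.3, 0.6]
gripper_width: 0.0525
```

Run:
```python
from h import *
go([.5225,.017,.16],-160.7)
```

```text
t 4.08 tcp [0.4302 0.251  0.2385] F [-0.   0.3  0.6] M [ 0.09 -0.03 -0.03] w 0.0525
tool axes: x [ 0.003  0.004 -1.   ] y [-0.945 -0.328 -0.004] z [-0.328  0.945  0.003] jawdir -160.84 joints [ 52.9   3.5 -21.2  -0.  -65.  -33.7]
shift tool mm [  77.8  -10.1 -251.5] shares [  3.89  -0.5  -12.58]
rot shares [-0.03  0.04  0.05]
```

Call:
arm_command([
  {"dx": 0.3, "dy": -0.04, "dz": -0.96, "wx": 0, "wy": 0, "wz": 0},
  {"dx": 0.3, "dy": -0.04, "dz": -0.96, "wx": 0, "wy": 0, "wz": 0},
  {"dx": 0.3, "dy": -0.04, "dz": -0.96, "wx": 0, "wy": 0, "wz": 0},
  {"dx": 0.3, "dy": -0.04, "dz": -0.96, "wx": 0, "wy": 0, "wz": 0},
  {"dx": 0.3, "dy": -0.04, "dz": -0.96, "wx": 0, "wy": 0, "wz": 0},
  {"dx": 0.3, "dy": -0.04, "dz": -0.96, "wx": 0, "wy": 0, "wz": 0},
  {"dx": 0.3, "dy": -0.04, "dz": -0.96, "wx": 0, "wy": 0, "wz": 0},
  {"dx": 0.3, "dy": -0.04, "dz": -0.96, "wx": 0, "wy": 0, "wz": 0},
  {"dx": 0.3, "dy": -0.04, "dz": -0.96, "wx": 0, "wy": 0, "wz": 0},
  {"dx": 0.3, "dy": -0.04, "dz": -0.96, "wx": 0, "wy": 0, "wz": 0},
  {"dx": 0.3, "dy": -0.04, "dz": -0.96, "wx": 0, "wy": 0, "wz": 0},
  {"dx": 0.3, "dy": -0.04, "dz": -0.96, "wx": 0, "wy": 0, "wz": 0},
  {"dx": 0.1, "dy": 0, "dz": -0.5, "wx": 0, "wy": 0, "wz": 0},
  {"dx": 0, "dy": 0, "dz": 0, "wx": 0, "wy": 0, "wz": 0},
  {"dx": 0, "dy": 0, "dz": 0, "wx": 0, "wy": 0, "wz": 0},
])

```text
time_s: 5.33
tcp_pos: [0.5239, 0.0138, 0.1637]
eef_rot: [-64.9, 89.2, 44.1]
contact_force: [-0.4, 0.1, 0.3]
gripper_width: 0.0525
```

Run:
```python
from h import *
go([.5225,.017,.084],-160.7)
look("2",qs=("strap_knob",))
for n,w,s in(("top",(330,140,430,250),5),("side",(270,170,370,270),5)):
    a=cv2.imread(f"pics/{n}2.png")[w[1]:w[3],w[0]:w[2]];cv2.imwrite(f"pics/{n}2z.png",cv2.resize(a,None,fx=s,fy=s,interpolation=cv2.INTER_CUBIC))
s,R=st(0);tip=s["tcp_pos"]+.011*R[:,0]
for n in("top","side"): print(n,"tip mid px",proj(r.camera_model(n),tip), [proj(r.camera_model(n),tip+k*.026*R[:,1]).round(1) for k in(-1,1)])
```

```text
t 5.33 tcp [0.5239 0.0138 0.1637] F [-0.4  0.1  0.3] M [ 0.06  0.02 -0.01] w 0.0525
tool axes: x [ 0.01  0.01 -1.  ] y [-0.946 -0.325 -0.013] z [-0.325  0.946  0.006] jawdir -161.01 joints [ 22.8   9.6 -24.5  -0.4 -55.1  -3.6]
shift tool mm [79.7  1.3  3.1] shares [3.99 0.07 0.15]
rot shares [-0.07  0.07  0.16]
side strap_knob [([313.1, 230.8], 0.65)]
top tip mid px [372.46496804 195.73093483] [array([368.8, 185.6]), array([376.1, 205.9])]
side tip mid px [315.66042129 211.00099231] [array([325.9, 208.8]), array([305.3, 213.2])]
```

View pics/side2z.png

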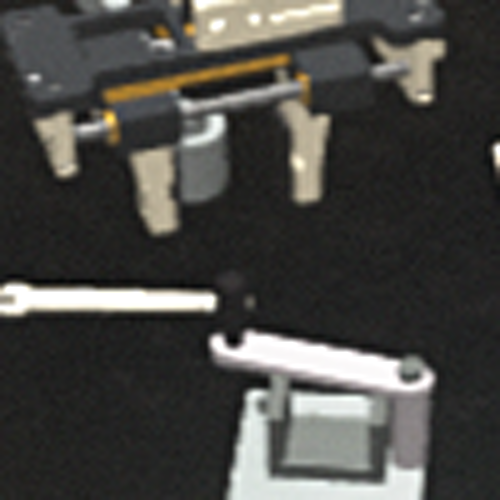

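View pics/top2z.png

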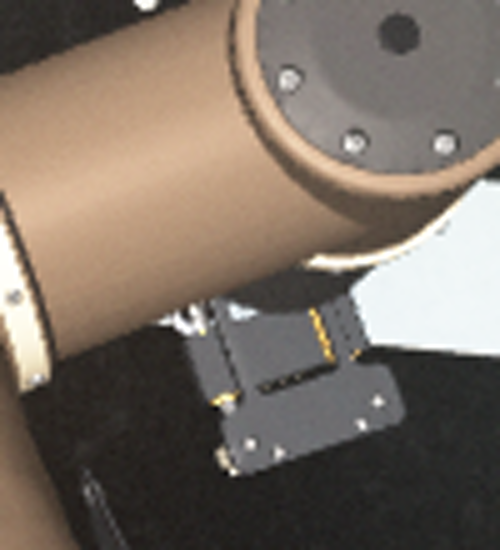

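The side view shows the fingers straddling the line above the knob: finger tips near (301,216) and (331,210), knob near (316,229). I'll lower onto it.

Call:
arm_command([
  {"dx": 0.7, "dy": 0, "dz": 0.03, "wx": 0, "wy": 0.03, "wz": 0.06},
  {"dx": 0.7, "dy": 0, "dz": 0.03, "wx": 0, "wy": 0.03, "wz": 0.06},
  {"dx": 0.7, "dy": 0, "dz": 0.03, "wx": 0, "wy": 0.02, "wz": 0.04},
  {"dx": 0.7, "dy": 0, "dz": 0.03, "wx": 0, "wy": 0, "wz": 0},
  {"dx": 0.7, "dy": 0, "dz": 0.03, "wx": 0, "wy": 0, "wz": 0},
  {"dx": 0.3, "dy": 0, "dz": 0, "wx": 0, "wy": 0, "wz": 0},
  {"dx": 0, "dy": 0, "dz": 0, "wx": 0, "wy": 0, "wz": 0},
])

```text
time_s: 6.12
tcp_pos: [0.5252, 0.024, 0.0896]
eef_rot: [-93.8, 89.5, 15.8]
contact_force: [-0.8, 0.0, 0.4]
gripper_width: 0.0525
```

Run:
```python
from h import *
go([.5225,.017,.085],-160.7)
```

```text
t 6.12 tcp [0.5252 0.024  0.0896] F [-0.8  0.   0.4] M [ 0.03  0.04 -0.05] w 0.0525
tool axes: x [ 0.009  0.003 -1.   ] y [-0.942 -0.335 -0.009] z [-0.335  0.942 -0.001] jawdir -160.43 joints [ 24.1  14.8 -29.5   0.1 -45.1  -4.6]
shift tool mm [ 4.5  4.9 -5.7] shares [ 0.23  0.25 -0.29]
rot shares [ 0.06 -0.01  0.12]
```

Call:
arm_command([
  {"dx": 0.15, "dy": 0.2, "dz": -0.3, "wx": 0, "wy": 0, "wz": 0.1},
  {"dx": 0, "dy": 0, "dz": 0, "wx": 0, "wy": 0, "wz": 0},
])

```text
time_s: 6.28
tcp_pos: [0.5235, 0.0175, 0.0872]
eef_rot: [-123.1, 89.9, -13.4]
contact_force: [0.3, -0.0, 0.2]
gripper_width: 0.0522
```

Run:
```python
from h import *
go([.5225,.017,.085],-160.7)
look("3",qs=(),cams=("side",))
w=(270,180,370,260)
a=cv2.imread(f"pics/side3.png")[w[1]:w[3],w[0]:w[2]];cv2.imwrite(f"pics/side3z.png",cv2.resize(a,None,fx=6,fy=6,interpolation=cv2.INTER_CUBIC))
```

```text
t 6.28 tcp [0.5235 0.0175 0.0872] F [ 0.3 -0.   0.2] M [-0.01  0.    0.02] w 0.0522
tool axes: x [ 0.001 -0.    -1.   ] y [-0.941 -0.337 -0.001] z [-0.337  0.941 -0.001] jawdir -160.3 joints [ 23.4  15.1 -29.5   0.1 -45.3  -3.8]
shift tool mm [ 2.2  1.2 -0.1] shares [ 0.11  0.06 -0.01]
rot shares [ 0.09 -0.01  0.02]
```

View pics/side3z.png

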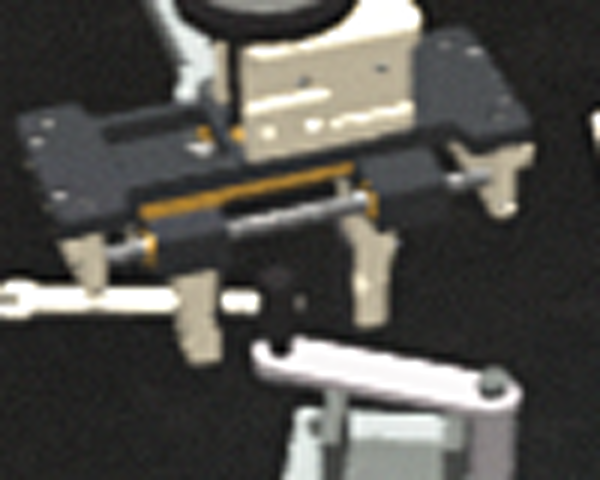

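The knob (zoom 281,310) sits between the fingers (inner edges at 218 and 358). I'll close on it.

Call:
arm_command([
  {"dx": 0, "dy": 0, "dz": 0, "wx": 0, "wy": 0, "wz": 0},
  {"dx": 0, "dy": 0, "dz": 0, "wx": 0, "wy": 0, "wz": 0},
  {"dx": 0, "dy": 0, "dz": 0, "wx": 0, "wy": 0, "wz": 0},
  {"dx": 0, "dy": 0, "dz": 0, "wx": 0, "wy": 0, "wz": 0},
  {"dx": 0, "dy": 0, "dz": 0, "wx": 0, "wy": 0, "wz": 0},
  {"dx": 0, "dy": 0, "dz": 0, "wx": 0, "wy": 0, "wz": 0},
], fingers=1, force=12)

```text
time_s: 6.83
tcp_pos: [0.524, 0.0175, 0.09]
eef_rot: [-94.3, 89.8, 15.3]
contact_force: [-10.5, 0.8, 2.6]
gripper_width: 0.0181
```

Run:
```python
from h import *
go([.5225,.017,.085],-160.7)
```

```text
t 6.83 tcp [0.524  0.0175 0.09  ] F [-10.5   0.8   2.6] M [ 0.74  3.66 -0.02] w 0.0181
tool axes: x [ 0.004  0.001 -1.   ] y [-0.942 -0.335 -0.004] z [-0.335  0.942 -0.   ] jawdir -160.4 joints [ 23.4  14.8 -29.4   0.  -45.5  -3.8]
shift tool mm [5.  1.6 0. ] shares [0.25 0.08 0.  ]
rot shares [ 0.06 -0.    0.05]
```

```bash
cat > arc.py <<'E'
from h import *
import sys
C=np.array([.6108,-.0098]);s,R=st();p=s["tcp_pos"][:2]-C
a=np.degrees(np.arctan2(p[1],p[0]));rad=np.hypot(*p);print("ang",a,"rad",rad)
n=int(sys.argv[1]);st_=float(sys.argv[2]);q=s["tcp_pos"][:2].copy()
for i in range(1,n+1):
    b=np.radians(a-st_*i);t=C+.0915*np.array([np.cos(b),np.sin(b)]);d=np.array([*(t-q),0]);q=t
    print((R.T@d/.02).round(2))
E
python3 arc.py 8 5
```

```text
t 6.83 tcp [0.524  0.0175 0.09  ] F [-10.5   0.8   2.6] M [ 0.74  3.66 -0.02] w 0.0181
tool axes: x [ 0.004  0.001 -1.   ] y [-0.942 -0.335 -0.004] z [-0.335  0.942 -0.   ] jawdir -160.4 joints [ 23.4  14.8 -29.4   0.  -45.5  -3.8]
ang 162.51966707219714 rad 0.09099376028140076
[ 0.   -0.23  0.32]
[ 0.   -0.28  0.28]
[ 0.   -0.3   0.26]
[ 0.   -0.33  0.23]
[ 0.   -0.34  0.2 ]
[ 0.   -0.36  0.17]
[ 0.   -0.37  0.14]
[ 0.   -0.38  0.11]
```

Call:
arm_command([
  {"dx": 0.05, "dy": -0.22, "dz": 0.32, "wx": 0, "wy": 0, "wz": 0},
  {"dx": 0.05, "dy": -0.27, "dz": 0.28, "wx": 0, "wy": 0, "wz": 0},
  {"dx": 0.05, "dy": -0.3, "dz": 0.26, "wx": 0, "wy": 0, "wz": 0},
  {"dx": 0.05, "dy": -0.33, "dz": 0.23, "wx": 0, "wy": 0, "wz": 0},
  {"dx": 0.05, "dy": -0.34, "dz": 0.2, "wx": 0, "wy": 0, "wz": 0},
])

```text
time_s: 7.25
tcp_pos: [0.541, 0.0504, 0.0885]
eef_rot: [-132.8, 89.9, -23.3]
contact_force: [-3.5, 1.3, 7.9]
gripper_width: 0.0175
```

```bash
python3 arc.py 8 5
```

```text
t 7.25 tcp [0.541  0.0504 0.0885] F [-3.5  1.3  7.9] M [ 0.11  1.49 -0.19] w 0.0175
tool axes: x [ 0.002 -0.001 -1.   ] y [-0.943 -0.334 -0.002] z [-0.334  0.943 -0.001] jawdir -160.51 joints [ 26.1  16.6 -27.1   0.1 -46.3  -6.7]
ang 139.24653428519943 rad 0.09219055731738199
[ 0.   -0.37  0.15]
[ 0.   -0.37  0.15]
[ 0.   -0.38  0.12]
[ 0.   -0.39  0.08]
[ 0.   -0.4   0.05]
[ 0.   -0.4   0.02]
[ 0.   -0.4  -0.02]
[ 0.   -0.4  -0.05]
```

Call:
arm_command([
  {"dx": 0, "dy": -0.37, "dz": 0.15, "wx": 0, "wy": 0, "wz": 0},
  {"dx": 0, "dy": -0.37, "dz": 0.15, "wx": 0, "wy": 0, "wz": 0},
  {"dx": 0, "dy": -0.38, "dz": 0.12, "wx": 0, "wy": 0, "wz": 0},
  {"dx": 0, "dy": -0.39, "dz": 0.08, "wx": 0, "wy": 0, "wz": 0},
  {"dx": 0, "dy": -0.4, "dz": 0.05, "wx": 0, "wy": 0, "wz": 0},
])

```text
time_s: 7.67
tcp_pos: [0.5701, 0.0747, 0.0882]
eef_rot: [84.5, 89.7, -166.1]
contact_force: [-3.3, 1.2, 1.8]
gripper_width: 0.0174
```

```bash
python3 arc.py 8 5
```

```text
t 7.67 tcp [0.5701 0.0747 0.0882] F [-3.3  1.2  1.8] M [ 0.44  1.13 -0.17] w 0.0174
tool axes: x [-0.006 -0.001 -1.   ] y [-0.943 -0.332  0.006] z [-0.332  0.943  0.001] jawdir -160.61 joints [ 26.9  19.5 -22.6  -0.1 -48.3  -7.4]
ang 115.69460608175125 rad 0.09382101873223081
[-0.   -0.41 -0.09]
[-0.   -0.4  -0.01]
[-0.   -0.4  -0.04]
[-0.   -0.39 -0.08]
[-0.   -0.38 -0.11]
[-0.   -0.37 -0.14]
[-0.   -0.36 -0.18]
[-0.   -0.34 -0.21]
```

Call:
arm_command([
  {"dx": 0, "dy": -0.4, "dz": -0.05, "wx": 0, "wy": 0, "wz": 0},
  {"dx": 0, "dy": -0.4, "dz": -0.02, "wx": 0, "wy": 0, "wz": 0},
  {"dx": 0, "dy": -0.4, "dz": -0.04, "wx": 0, "wy": 0, "wz": 0},
  {"dx": 0, "dy": -0.39, "dz": -0.08, "wx": 0, "wy": 0, "wz": 0},
  {"dx": 0, "dy": -0.38, "dz": -0.11, "wx": 0, "wy": 0, "wz": 0},
  {"dx": 0, "dy": -0.37, "dz": -0.14, "wx": 0, "wy": 0, "wz": 0},
  {"dx": 0, "dy": -0.36, "dz": -0.18, "wx": 0, "wy": 0, "wz": 0},
])

```text
time_s: 8.25
tcp_pos: [0.6307, 0.0831, 0.0876]
eef_rot: [77.3, 89.6, -173.3]
contact_force: [-26.5, 6.1, 9.1]
gripper_width: 0.0182
```

```bash
python3 arc.py 4 5
python3 - <<'E'
from h import *
look("4",qs=(),cams=("side",))
w=(270,180,400,270)
a=cv2.imread(f"pics/side4.png")[w[1]:w[3],w[0]:w[2]];cv2.imwrite(f"pics/side4z.png",cv2.resize(a,None,fx=6,fy=6,interpolation=cv2.INTER_CUBIC))
E
```

```text
t 8.25 tcp [0.6307 0.0831 0.0876] F [-26.5   6.1   9.1] M [ 2.02  9.33 -0.14] w 0.0182
tool axes: x [-0.006 -0.001 -1.   ] y [-0.943 -0.332  0.006] z [-0.332  0.943  0.001] jawdir -160.59 joints [ 25.   24.4 -14.5  -0.1 -51.4  -5.5]
ang 77.89766697273046 rad 0.09502845792210965
[-0.   -0.24 -0.37]
[-0.   -0.31 -0.25]
[-0.   -0.29 -0.28]
[-0.   -0.26 -0.3 ]
```

View pics/side4z.png

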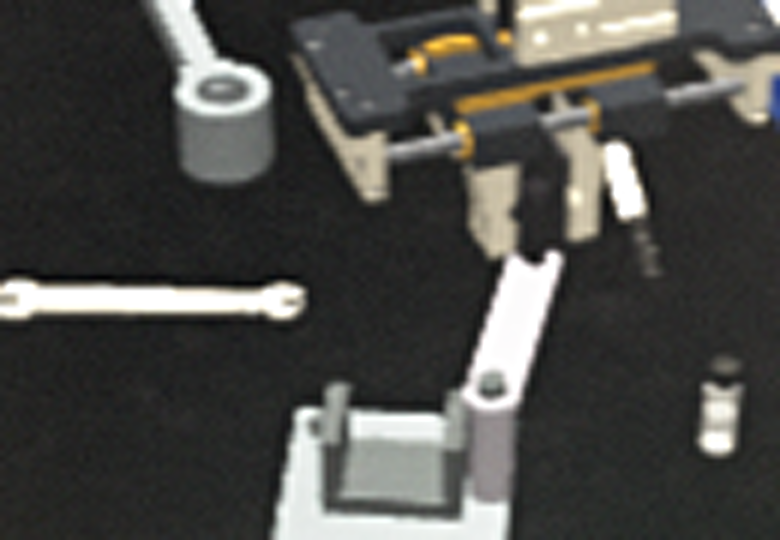

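The strap now points away from the saddle, with the knob near full-frame (360,212), and the gripper is against the stop. I'll ease back, release and lift.

Call:
arm_command([
  {"dx": 0, "dy": 0.12, "dz": 0, "wx": 0, "wy": 0, "wz": 0},
  {"dx": 0, "dy": 0, "dz": 0, "wx": 0, "wy": 0, "wz": 0},
])

```text
time_s: 8.47
tcp_pos: [0.6301, 0.0824, 0.0871]
eef_rot: [72.8, 89.5, -177.8]
contact_force: [-8.5, 2.4, 6.4]
gripper_width: 0.0174
```

Call:
arm_command([
  {"dx": 0, "dy": 0, "dz": 0, "wx": 0, "wy": 0, "wz": 0},
  {"dx": 0, "dy": 0, "dz": 0, "wx": 0, "wy": 0, "wz": 0},
  {"dx": 0, "dy": 0, "dz": 0, "wx": 0, "wy": 0, "wz": 0},
  {"dx": 0, "dy": 0, "dz": 0, "wx": 0, "wy": 0, "wz": 0},
  {"dx": 0, "dy": 0, "dz": 0, "wx": 0, "wy": 0, "wz": 0},
], fingers=-0.1)

```text
time_s: 8.88
tcp_pos: [0.633, 0.0811, 0.0868]
eef_rot: [80.8, 89.6, -169.8]
contact_force: [1.0, -0.1, 0.8]
gripper_width: 0.0446
```

Call:
arm_command([
  {"dx": -0.6, "dy": 0, "dz": 0, "wx": 0, "wy": 0, "wz": 0},
  {"dx": -0.6, "dy": 0, "dz": 0, "wx": 0, "wy": 0, "wz": 0},
  {"dx": -0.6, "dy": 0, "dz": 0, "wx": 0, "wy": 0, "wz": 0},
  {"dx": -0.9, "dy": 0, "dz": 0, "wx": 0, "wy": 0, "wz": 0},
  {"dx": -0.9, "dy": 0, "dz": 0, "wx": 0, "wy": 0, "wz": 0},
])

```text
time_s: 9.3
tcp_pos: [0.632, 0.0801, 0.1612]
eef_rot: [88.3, 89.3, -162.4]
contact_force: [-0.2, 0.5, 0.6]
gripper_width: 0.0484
```

Run:
```python
from h import *
go([.4644,.3135,.16],-160.66)
```

```text
t 9.3 tcp [0.632  0.0801 0.1612] F [-0.2  0.5  0.6] M [ 0.1  -0.18 -0.01] w 0.0484
tool axes: x [-0.012 -0.004 -1.   ] y [-0.943 -0.332  0.012] z [-0.332  0.943  0.   ] jawdir -160.64 joints [ 24.7  20.6  -9.6  -0.1 -60.5  -5.3]
shift tool mm [  2.3  80.7 275.7] shares [ 0.11  4.03 13.79]
rot shares [ 0.01  0.   -0.15]
```

Call:
arm_command([
  {"dx": 0, "dy": 0.29, "dz": 0.95, "wx": 0, "wy": 0, "wz": -0.05},
  {"dx": 0, "dy": 0.29, "dz": 0.95, "wx": 0, "wy": 0, "wz": -0.05},
  {"dx": 0, "dy": 0.29, "dz": 0.95, "wx": 0, "wy": 0, "wz": -0.05},
  {"dx": 0, "dy": 0.29, "dz": 0.95, "wx": 0, "wy": 0, "wz": 0},
  {"dx": 0, "dy": 0.29, "dz": 0.95, "wx": 0, "wy": 0, "wz": 0},
  {"dx": 0, "dy": 0.29, "dz": 0.95, "wx": 0, "wy": 0, "wz": 0},
  {"dx": 0, "dy": 0.29, "dz": 0.95, "wx": 0, "wy": 0, "wz": 0},
  {"dx": 0, "dy": 0.29, "dz": 0.95, "wx": 0, "wy": 0, "wz": 0},
  {"dx": 0, "dy": 0.29, "dz": 0.95, "wx": 0, "wy": 0, "wz": 0},
  {"dx": 0, "dy": 0.29, "dz": 0.95, "wx": 0, "wy": 0, "wz": 0},
  {"dx": 0, "dy": 0.29, "dz": 0.95, "wx": 0, "wy": 0, "wz": 0},
  {"dx": 0, "dy": 0.29, "dz": 0.95, "wx": 0, "wy": 0, "wz": 0},
  {"dx": 0, "dy": 0.29, "dz": 0.95, "wx": 0, "wy": 0, "wz": 0},
  {"dx": 0, "dy": 0.2, "dz": 0.5, "wx": 0, "wy": 0, "wz": 0},
  {"dx": 0, "dy": 0, "dz": 0, "wx": 0, "wy": 0, "wz": 0},
  {"dx": 0, "dy": 0, "dz": 0, "wx": 0, "wy": 0, "wz": 0},
])

```text
time_s: 10.63
tcp_pos: [0.4724, 0.3084, 0.1928]
eef_rot: [-78.9, 87.8, 30.6]
contact_force: [0.5, -1.0, -0.3]
gripper_width: 0.0482
```

Run:
```python
from h import *
go([.4642,.3135,.017],-160.66)
look("5",qs=())
w=(250,120,350,220)
a=cv2.imread(f"pics/side5.png")[w[1]:w[3],w[0]:w[2]];cv2.imwrite(f"pics/side5z.png",cv2.resize(a,None,fx=5,fy=5,interpolation=cv2.INTER_CUBIC))
w=(170,120,430,270)
a=cv2.imread(f"pics/top5.png")[w[1]:w[3],w[0]:w[2]];cv2.imwrite(f"pics/top5z.png",cv2.resize(a,None,fx=3,fy=3,interpolation=cv2.INTER_CUBIC))
```

```text
t 10.63 tcp [0.4724 0.3084 0.1928] F [ 0.5 -1.  -0.3] M [-0.01  0.08 -0.08] w 0.0482
tool axes: x [ 0.033  0.019 -0.999] y [-0.942 -0.333 -0.037] z [-0.333  0.943  0.007] jawdir -160.55 joints [ 53.6  10.9 -19.3   1.  -57.8 -34.7]
shift tool mm [175.5  12.6   6.2] shares [8.77 0.63 0.31]
rot shares [0.03 0.09 0.47]
```

View pics/side5z.png

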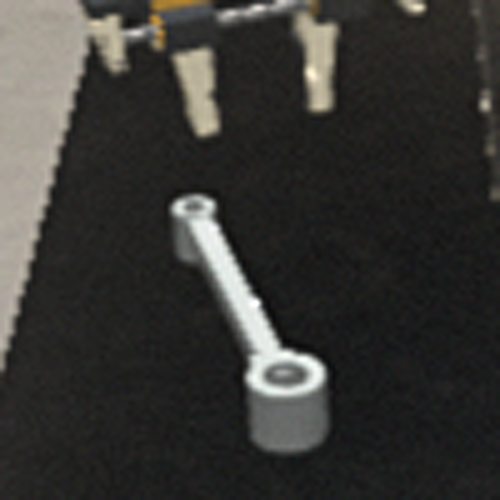

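View pics/top5z.png

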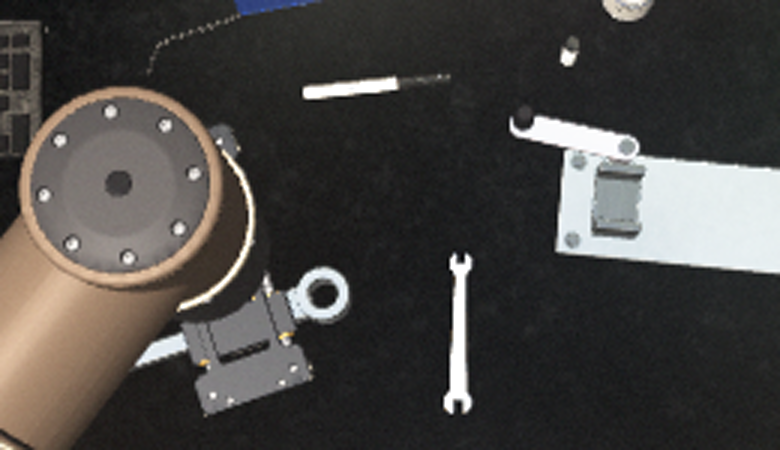

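The strap is clear of the saddle, with its knob near top-view px (344,158). The lever hasn't moved. I'll straighten the tool and lower part of the way.

Call:
arm_command([
  {"dx": 0, "dy": 0.3, "dz": 0.15, "wx": 0, "wy": 0.04, "wz": 0.2},
  {"dx": 0, "dy": 0.1, "dz": 0.1, "wx": 0, "wy": 0.03, "wz": 0.15},
  {"dx": 0.7, "dy": 0, "dz": 0, "wx": 0, "wy": 0, "wz": 0},
  {"dx": 0.7, "dy": 0, "dz": 0, "wx": 0, "wy": 0, "wz": 0},
  {"dx": 0.7, "dy": 0, "dz": 0, "wx": 0, "wy": 0, "wz": 0},
  {"dx": 0.7, "dy": 0, "dz": 0, "wx": 0, "wy": 0, "wz": 0},
  {"dx": 0.5, "dy": 0, "dz": 0, "wx": 0, "wy": 0, "wz": 0},
  {"dx": 0, "dy": 0, "dz": 0, "wx": 0, "wy": 0, "wz": 0},
])

```text
time_s: 11.4
tcp_pos: [0.4656, 0.3072, 0.1245]
eef_rot: [-80.7, 89.8, 28.4]
contact_force: [-0.3, 0.1, -0.2]
gripper_width: 0.0478
```

Run:
```python
from h import *
go([.4642,.3135,.017],-160.66)
```

```text
t 11.4 tcp [0.4656 0.3072 0.1245] F [-0.3  0.1 -0.2] M [-0.02 -0.01 -0.01] w 0.0478
tool axes: x [ 0.003  0.002 -1.   ] y [-0.945 -0.326 -0.003] z [-0.326  0.945  0.001] jawdir -160.99 joints [ 53.6  15.3 -23.1   0.1 -51.5 -34.6]
shift tool mm [107.5  -0.4   6.3] shares [ 5.38 -0.02  0.32]
rot shares [-0.07  0.01  0.04]
```

Call:
arm_command([
  {"dx": 0.7, "dy": 0, "dz": 0.1, "wx": -0.07, "wy": 0, "wz": 0.03},
  {"dx": 0.7, "dy": 0, "dz": 0.1, "wx": 0, "wy": 0, "wz": 0},
  {"dx": 0.7, "dy": 0, "dz": 0.05, "wx": 0, "wy": 0, "wz": 0},
  {"dx": 0.7, "dy": 0, "dz": 0, "wx": 0, "wy": 0, "wz": 0},
  {"dx": 0.7, "dy": 0, "dz": 0, "wx": 0, "wy": 0, "wz": 0},
  {"dx": 0, "dy": 0, "dz": 0, "wx": 0, "wy": 0, "wz": 0},
])

```text
time_s: 11.9
tcp_pos: [0.4666, 0.3127, 0.0548]
eef_rot: [-76.5, 89.9, 32.8]
contact_force: [-0.3, 0.1, -0.5]
gripper_width: 0.0484
```

Run:
```python
from h import *
go([.4642,.3135,.017],-160.66)
look("6",qs=(),cams=("side",))
w=(250,120,350,220)
a=cv2.imread(f"pics/side6.png")[w[1]:w[3],w[0]:w[2]];cv2.imwrite(f"pics/side6z.png",cv2.resize(a,None,fx=5,fy=5,interpolation=cv2.INTER_CUBIC))
```

```text
t 11.9 tcp [0.4666 0.3127 0.0548] F [-0.3  0.1 -0.5] M [-0.03  0.06 -0.03] w 0.0484
tool axes: x [ 0.002  0.001 -1.   ] y [-0.944 -0.33  -0.002] z [-0.33   0.944  0.   ] jawdir -160.75 joints [ 53.8  20.6 -26.6   0.1 -42.7 -34.6]
shift tool mm [37.8  2.   1.5] shares [1.89 0.1  0.08]
rot shares [-0.02  0.01  0.02]
```

View pics/side6z.png

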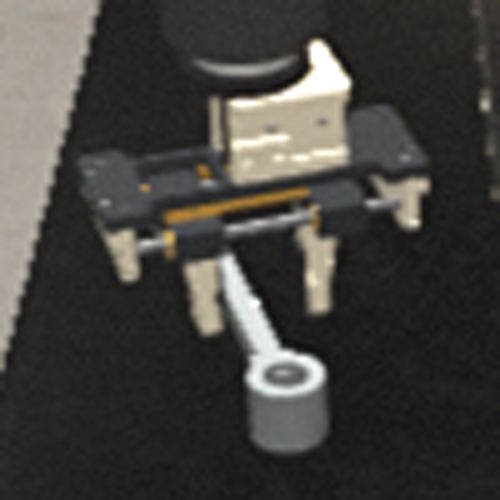

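The bar lies between the fingertips: tip midpoint is zoom (263,323) and bar centre is about (258,323). I'll lower the rest of the way.

Call:
arm_command([
  {"dx": 0.6, "dy": 0.1, "dz": 0.05, "wx": 0, "wy": 0, "wz": 0},
  {"dx": 0.6, "dy": 0, "dz": 0.02, "wx": 0, "wy": 0, "wz": 0},
  {"dx": 0.6, "dy": 0, "dz": 0, "wx": 0, "wy": 0, "wz": 0},
  {"dx": 0, "dy": 0, "dz": 0, "wx": 0, "wy": 0, "wz": 0},
])

```text
time_s: 12.28
tcp_pos: [0.4676, 0.3163, 0.0232]
eef_rot: [-68.5, 89.5, 40.8]
contact_force: [-0.2, -1.4, 0.3]
gripper_width: 0.0481
```

Run:
```python
from h import *
go([.4642,.3135,.017],-160.66)
```

```text
t 12.28 tcp [0.4676 0.3163 0.0232] F [-0.2 -1.4  0.3] M [-0.07  0.08 -0.04] w 0.0481
tool axes: x [ 0.007  0.006 -1.   ] y [-0.944 -0.33  -0.009] z [-0.331  0.944  0.003] jawdir -160.7 joints [ 54.   23.2 -28.1   0.2 -38.2 -34.9]
shift tool mm [ 6.1  4.2 -1.5] shares [ 0.31  0.21 -0.07]
rot shares [-0.01  0.04  0.11]
```

Call:
arm_command([
  {"dx": 0.3, "dy": 0.2, "dz": -0.1, "wx": 0, "wy": 0.03, "wz": 0.1},
  {"dx": 0, "dy": 0, "dz": 0, "wx": 0, "wy": 0, "wz": 0},
])

```text
time_s: 12.45
tcp_pos: [0.465, 0.3134, 0.0178]
eef_rot: [-33.8, 89.9, 75.6]
contact_force: [-0.0, -0.8, -0.4]
gripper_width: 0.0483
```

Run:
```python
from h import *
go([.4642,.3135,.017],-160.66)
```

```text
t 12.45 tcp [0.465  0.3134 0.0178] F [-0.  -0.8 -0.4] M [-0.03  0.01 -0.03] w 0.0483
tool axes: x [ 0.     0.001 -1.   ] y [-0.944 -0.331 -0.001] z [-0.331  0.944  0.001] jawdir -160.68 joints [ 54.   23.6 -28.3  -0.  -38.  -34.6]
shift tool mm [0.8 0.7 0.4] shares [0.04 0.03 0.02]
rot shares [-0.    0.01  0.01]
```

Excellent alignment. Closing firmly.

Call:
arm_command([
  {"dx": 0, "dy": 0, "dz": 0, "wx": 0, "wy": 0, "wz": 0},
  {"dx": 0, "dy": 0, "dz": 0, "wx": 0, "wy": 0, "wz": 0},
  {"dx": 0, "dy": 0, "dz": 0, "wx": 0, "wy": 0, "wz": 0},
  {"dx": 0, "dy": 0, "dz": 0, "wx": 0, "wy": 0, "wz": 0},
  {"dx": 0, "dy": 0, "dz": 0, "wx": 0, "wy": 0, "wz": 0},
  {"dx": 0, "dy": 0, "dz": 0, "wx": 0, "wy": 0, "wz": 0},
  {"dx": 0, "dy": 0, "dz": 0, "wx": 0, "wy": 0, "wz": 0},
], fingers=1, force=50)

```text
time_s: 13.03
tcp_pos: [0.4657, 0.3141, 0.0203]
eef_rot: [-50.3, 89.8, 59.0]
contact_force: [1.3, 0.1, -2.7]
gripper_width: 0.0159
```

Run:
```python
from h import *
go([.4642,.3135,.017],-160.66)
```

```text
t 13.03 tcp [0.4657 0.3141 0.0203] F [ 1.3  0.1 -2.7] M [ 0.2  -0.4   0.01] w 0.0159
tool axes: x [ 0.002  0.003 -1.   ] y [-0.944 -0.331 -0.003] z [-0.331  0.944  0.002] jawdir -160.67 joints [ 54.   23.4 -28.2  -0.  -38.1 -34.6]
shift tool mm [ 3.3  1.6 -0.1] shares [ 0.16  0.08 -0.  ]
rot shares [-0.    0.03  0.04]
```

Call:
arm_command([
  {"dx": -0.3, "dy": 0, "dz": 0, "wx": 0, "wy": 0, "wz": 0},
  {"dx": -0.5, "dy": 0, "dz": 0, "wx": 0, "wy": 0, "wz": 0},
  {"dx": -0.5, "dy": 0, "dz": 0, "wx": 0, "wy": 0, "wz": 0},
  {"dx": -0.5, "dy": 0, "dz": 0, "wx": 0, "wy": 0, "wz": 0},
  {"dx": -0.5, "dy": 0, "dz": 0, "wx": 0, "wy": 0, "wz": 0},
  {"dx": -0.3, "dy": 0, "dz": 0, "wx": 0, "wy": 0, "wz": 0},
])

```text
time_s: 13.53
tcp_pos: [0.4637, 0.3118, 0.0748]
eef_rot: [98.5, 89.8, -152.2]
contact_force: [0.5, 1.2, -4.0]
gripper_width: 0.016
```

Run:
```python
from h import *
go([.4642,.3135,.2],-160.66)
look("7",qs=(),cams=("side",))
w=(250,120,350,220)
a=cv2.imread(f"pics/side7.png")[w[1]:w[3],w[0]:w[2]];cv2.imwrite(f"pics/side7z.png",cv2.resize(a,None,fx=5,fy=5,interpolation=cv2.INTER_CUBIC))
```

```text
t 13.53 tcp [0.4637 0.3118 0.0748] F [ 0.5  1.2 -4. ] M [ 0.13 -0.09 -0.  ] w 0.016
tool axes: x [-0.002 -0.001 -1.   ] y [-0.944 -0.33   0.003] z [-0.33   0.944 -0.   ] jawdir -160.74 joints [ 53.9  19.  -25.6  -0.1 -45.5 -34.6]
shift tool mm [-125.2   -0.7    1.4] shares [-6.26 -0.03  0.07]
rot shares [-0.02 -0.01 -0.03]
```

View pics/side7z.png

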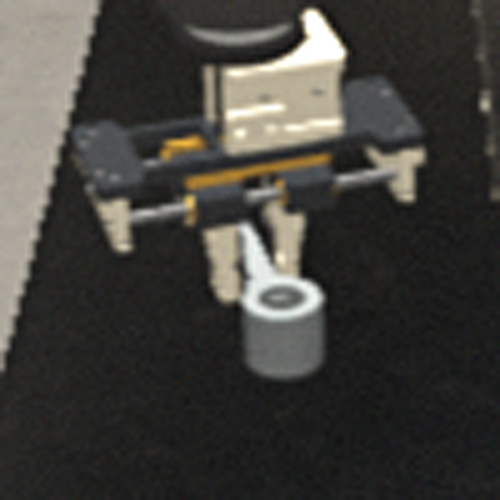

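The lever is off the bench and level (boss at zoom (284,335)), and Fz reads about -4 N. I'll raise it further and carry it across.

Call:
arm_command([
  {"dx": -0.8, "dy": 0, "dz": -0.2, "wx": 0, "wy": 0, "wz": 0},
  {"dx": -0.8, "dy": 0, "dz": -0.4, "wx": 0, "wy": 0, "wz": 0},
  {"dx": -0.8, "dy": 0.1, "dz": -0.6, "wx": 0, "wy": 0, "wz": 0},
  {"dx": -0.8, "dy": 0.1, "dz": -0.8, "wx": 0, "wy": 0, "wz": 0},
  {"dx": -0.8, "dy": 0.14, "dz": -0.9, "wx": 0, "wy": 0, "wz": 0},
  {"dx": -0.8, "dy": 0.14, "dz": -0.9, "wx": 0, "wy": 0, "wz": 0},
  {"dx": -0.6, "dy": 0.14, "dz": -0.9, "wx": 0, "wy": 0, "wz": 0},
  {"dx": -0.3, "dy": 0.14, "dz": -0.9, "wx": 0, "wy": 0, "wz": 0},
  {"dx": 0, "dy": 0.14, "dz": -0.9, "wx": 0, "wy": 0, "wz": 0},
  {"dx": 0, "dy": 0.14, "dz": -0.9, "wx": 0, "wy": 0, "wz": 0},
  {"dx": 0, "dy": 0.14, "dz": -0.9, "wx": 0, "wy": 0, "wz": 0},
  {"dx": 0, "dy": 0.14, "dz": -0.9, "wx": 0, "wy": 0, "wz": 0},
  {"dx": 0, "dy": 0.14, "dz": -0.9, "wx": 0, "wy": 0, "wz": 0},
  {"dx": 0, "dy": 0.14, "dz": -0.9, "wx": 0, "wy": 0, "wz": 0},
])

```text
time_s: 14.75
tcp_pos: [0.5046, 0.0861, 0.1982]
eef_rot: [-17.6, 89.8, 91.9]
contact_force: [0.2, -0.4, -3.4]
gripper_width: 0.0154
```

Run:
```python
from h import *
go([.5573,-.1613,.18],174.8)
```

```text
t 14.75 tcp [0.5046 0.0861 0.1982] F [ 0.2 -0.4 -3.4] M [ 0.01 -0.04  0.04] w 0.0154
tool axes: x [-0.     0.004 -1.   ] y [-0.943 -0.333 -0.001] z [-0.333  0.943  0.004] jawdir -160.53 joints [ 31.5   6.9 -22.9  -0.2 -60.1 -11.9]
shift tool mm [  17.2   32.8 -250.9] shares [  0.86   1.64 -12.54]
rot shares [5.38 0.05 0.  ]
```

Call:
arm_command([
  {"dx": 0, "dy": 0.13, "dz": -0.95, "wx": 0, "wy": 0, "wz": 0},
  {"dx": 0, "dy": 0.13, "dz": -0.95, "wx": 0, "wy": 0, "wz": 0},
  {"dx": 0, "dy": 0.13, "dz": -0.95, "wx": 0, "wy": 0, "wz": 0},
  {"dx": 0, "dy": 0.13, "dz": -0.95, "wx": 0, "wy": 0, "wz": 0},
  {"dx": 0, "dy": 0.13, "dz": -0.95, "wx": 0, "wy": 0, "wz": 0},
  {"dx": 0, "dy": 0.13, "dz": -0.95, "wx": 0, "wy": 0, "wz": 0},
  {"dx": 0, "dy": 0.13, "dz": -0.95, "wx": 0, "wy": 0, "wz": 0},
  {"dx": 0, "dy": 0.13, "dz": -0.95, "wx": 0, "wy": 0, "wz": 0},
  {"dx": 0, "dy": 0.13, "dz": -0.95, "wx": 0, "wy": 0, "wz": 0},
  {"dx": 0, "dy": 0.13, "dz": -0.9, "wx": 0, "wy": 0, "wz": 0},
  {"dx": 0, "dy": 0.13, "dz": -0.7, "wx": 0, "wy": 0, "wz": 0},
  {"dx": 0, "dy": 0.1, "dz": -0.4, "wx": 0, "wy": 0, "wz": 0},
  {"dx": 0, "dy": 0, "dz": -0.1, "wx": 0.5, "wy": 0, "wz": 0},
  {"dx": 0, "dy": 0, "dz": 0, "wx": 0.8, "wy": 0, "wz": 0},
  {"dx": 0, "dy": 0, "dz": 0, "wx": 0.9, "wy": 0, "wz": 0},
  {"dx": 0, "dy": 0, "dz": 0, "wx": 0.9, "wy": 0, "wz": 0},
  {"dx": 0, "dy": 0, "dz": 0, "wx": 0.8, "wy": 0, "wz": 0},
  {"dx": 0, "dy": 0, "dz": 0, "wx": 0.5, "wy": 0, "wz": 0},
  {"dx": 0, "dy": 0, "dz": 0, "wx": 0.2, "wy": 0, "wz": 0},
  {"dx": 0, "dy": 0, "dz": 0, "wx": 0, "wy": 0, "wz": 0},
])

```text
time_s: 16.42
tcp_pos: [0.5392, -0.1386, 0.1954]
eef_rot: [43.1, 89.3, 130.0]
contact_force: [0.2, 0.2, -4.4]
gripper_width: 0.0156
```

Run:
```python
from h import *
go([.5573,-.1613,.12],174.8)
```

```text
t 16.42 tcp [ 0.5392 -0.1386  0.1954] F [ 0.2  0.2 -4.4] M [-0.01 -0.12 -0.02] w 0.0156
tool axes: x [-0.008  0.009 -1.   ] y [-0.999  0.053  0.008] z [0.053 0.999 0.009] jawdir 176.96 joints [  5.3  11.7 -17.2  -0.7 -61.6  -8.1]
shift tool mm [ 75.1 -19.9 -22.4] shares [ 3.75 -0.99 -1.12]
rot shares [ 0.47  0.11 -0.11]
```

Call:
arm_command([
  {"dx": 0.4, "dy": -0.25, "dz": -0.3, "wx": 0.2, "wy": 0.05, "wz": -0.05},
  {"dx": 0.5, "dy": -0.25, "dz": -0.3, "wx": 0.2, "wy": 0.05, "wz": -0.05},
  {"dx": 0.5, "dy": -0.25, "dz": -0.3, "wx": 0.1, "wy": 0, "wz": 0},
  {"dx": 0.5, "dy": -0.2, "dz": -0.2, "wx": 0, "wy": 0, "wz": 0},
  {"dx": 0.5, "dy": 0, "dz": 0, "wx": 0, "wy": 0, "wz": 0},
  {"dx": 0.4, "dy": 0, "dz": 0, "wx": 0, "wy": 0, "wz": 0},
  {"dx": 0.3, "dy": 0, "dz": 0, "wx": 0, "wy": 0, "wz": 0},
  {"dx": 0, "dy": 0, "dz": 0, "wx": 0, "wy": 0, "wz": 0},
])

```text
time_s: 17.08
tcp_pos: [0.5574, -0.1635, 0.1264]
eef_rot: [62.7, 89.9, 147.5]
contact_force: [-1.5, 0.2, -3.9]
gripper_width: 0.0157
```

Run:
```python
from h import *
go([.5573,-.1613,.105],174.8)
look("8")
w=(280,200,380,350)
a=cv2.imread(f"pics/side8.png")[w[1]:w[3],w[0]:w[2]];cv2.imwrite(f"pics/side8z.png",cv2.resize(a,None,fx=4,fy=4,interpolation=cv2.INTER_CUBIC))
w=(330,140,490,230)
a=cv2.imread(f"pics/top8.png")[w[1]:w[3],w[0]:w[2]];cv2.imwrite(f"pics/top8z.png",cv2.resize(a,None,fx=4.5,fy=4.5,interpolation=cv2.INTER_CUBIC))
```

```text
t 17.08 tcp [ 0.5574 -0.1635  0.1264] F [-1.5  0.2 -3.9] M [ 0.13  0.   -0.01] w 0.0157
tool axes: x [-0.001  0.001 -1.   ] y [-0.996  0.091  0.001] z [0.091 0.996 0.001] jawdir 174.8 joints [  2.9  17.3 -19.8  -0.1 -53.   -8.1]
shift tool mm [21.4  0.3  2.2] shares [1.07 0.01 0.11]
rot shares [-0.    0.01 -0.02]
side lever [([327.4, 276.5], 0.81)]
side balance_point [([327.9, 267.7], 0.64)]
side boss_foot [([328.5, 298.0], 0.78)]
side eye_foot [([293.4, 231.5], 0.4)]
side saddle_mid [([334.0, 253.3], 0.64)]
side strap_knob [([356.1, 215.2], 0.49)]
top lever [([441.2, 186.4], 0.57)]
top balance_point [([443.2, 181.9], 0.41)]
top boss_foot [([465.9, 185.9], 0.65)]
top eye_foot [([463.4, 193.6], 0.33)]
top spigot_top [([461.2, 190.9], 0.77)]
top saddle_mid [([378.1, 187.3], 0.92)]
top strap_knob [([345.5, 157.2], 0.4)]
```

View pics/side8z.png

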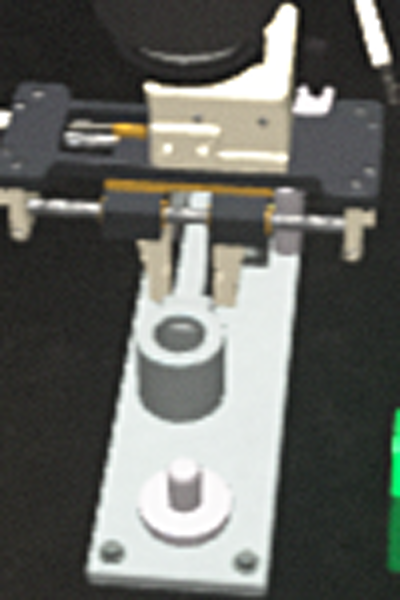

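View pics/top8z.png

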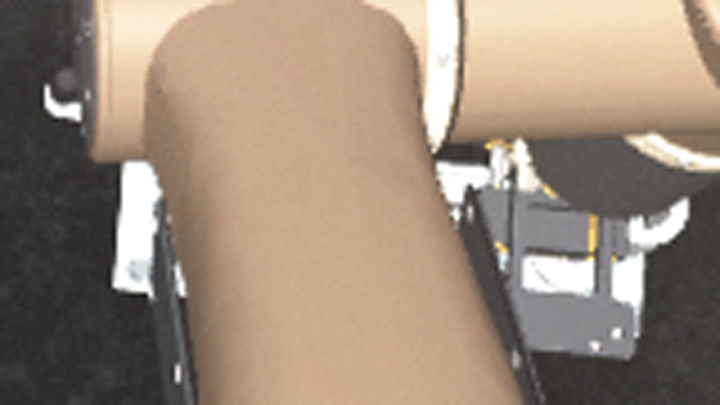

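Run:
```python
from fit import *
m=np.load("side8.npz")
s,R=st(0); tcp=np.array([.5574,-.1635,.1264]);yaw=np.radians(84.8);ex=np.array([np.cos(yaw),np.sin(yaw),0])
for h in(.016,.018,.020,.022):
    b=tcp-.064*ex-[0,0,h]
    print(h,"boss top c",projs(m,np.array([b+[0,0,.042]])).round(1),"bottom lowest",projs(m,circ(b[:2],.023,b[2],b[2]))[:,1].max().round(1),"u range",projs(m,circ(b[:2],.023,b[2]+.042,b[2]+.042))[:,0].min().round(1),projs(m,circ(b[:2],.023,b[2]+.042,b[2]+.042))[:,0].max().round(1))
# depth on boss top
X=np.load("Xside.npy"); d=m["d"];f=K(m);v,u=np.mgrid[0:400,0:640]
Xc=(np.stack([(u-m["cx"])/f*d,(v-m["cy"])/f*d,d],-1)-m["t"])@m["R"]
P=Xc[274:294,312:340].reshape(-1,3);k=(P[:,2]>.135)&(P[:,2]<.165);Q=P[k];print("boss top pts",k.sum(),Q.mean(0).round(4),np.median(Q,0).round(4),Q[:,2].std(), (Q[:,:2].min(0)+Q[:,:2].max(0))/2)
P=Xc[240:275,318:336].reshape(-1,3);k=(P[:,2]>.12)&(P[:,2]<.16)
```

```text
0.016 boss top c [[324.6 281.4]] bottom lowest 304.5 u range 313.2 336.0
0.018 boss top c [[324.6 282.2]] bottom lowest 305.2 u range 313.2 336.0
0.02 boss top c [[324.6 282.9]] bottom lowest 305.9 u range 313.2 336.0
0.022 boss top c [[324.6 283.6]] bottom lowest 306.6 u range 313.3 336.0
boss top pts 356 [ 0.5526 -0.2274  0.1457] [ 0.5528 -0.2272  0.1472] 0.004035658153305056 [ 0.55223266 -0.22239608]
```

Call:
arm_command([
  {"dx": 0.3, "dy": 0, "dz": 0.06, "wx": 0, "wy": 0, "wz": 0},
  {"dx": 0.4, "dy": 0, "dz": 0.06, "wx": 0, "wy": 0, "wz": 0},
  {"dx": 0.3, "dy": 0, "dz": 0.03, "wx": 0, "wy": 0, "wz": 0},
  {"dx": 0.1, "dy": 0, "dz": 0, "wx": 0, "wy": 0, "wz": 0},
  {"dx": 0, "dy": 0, "dz": 0, "wx": 0, "wy": 0, "wz": 0},
])

```text
time_s: 18.3
tcp_pos: [0.5586, -0.1602, 0.1037]
eef_rot: [-60.6, 89.9, 24.2]
contact_force: [-0.3, 0.1, -5.2]
gripper_width: 0.0156
```

Run:
```python
from fit import *
go([.557,-.161,.106],174.8)
s,R=st(0); look("9",qs=()); tcp=s["tcp_pos"];j=np.arctan2(R[1,1],R[0,1])
w=(300,250,360,340)
a=cv2.imread(f"pics/side9.png")[w[1]:w[3],w[0]:w[2]];cv2.imwrite(f"pics/side9z.png",cv2.resize(a,None,fx=6.6,fy=6.6,interpolation=cv2.INTER_CUBIC))
a=cv2.imread(f"pics/top9.png")[140:230,330:490];cv2.imwrite(f"pics/top9z.png",cv2.resize(a,None,fx=4.5,fy=4.5,interpolation=cv2.INTER_CUBIC))
```

```text
t 18.3 tcp [ 0.5586 -0.1602  0.1037] F [-0.3  0.1 -5.2] M [0.13 0.   0.03] w 0.0156
tool axes: x [ 0.001  0.001 -1.   ] y [-0.996  0.091 -0.001] z [0.091 0.996 0.001] jawdir 174.8 joints [  3.2  18.7 -21.3  -0.  -49.9  -8.4]
shift tool mm [-2.3  1.5 -0.9] shares [-0.12  0.07 -0.05]
rot shares [0.   0.01 0.02]
```

View pics/side9z.png

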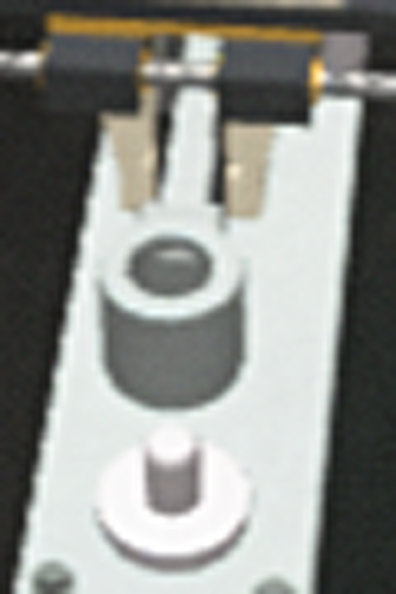

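View pics/top9z.png

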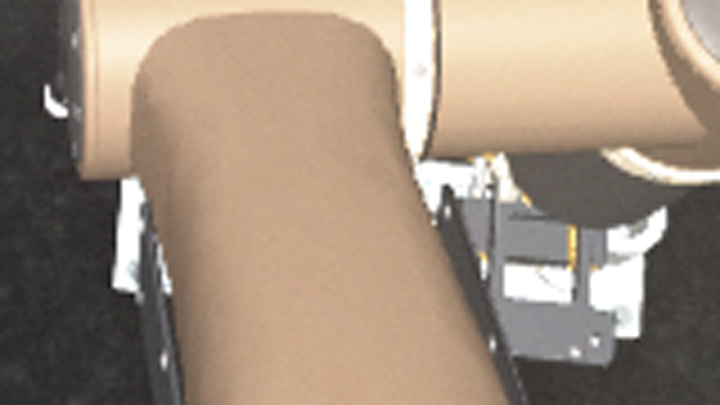

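Run:
```python
from fit import *
m=np.load("side9.npz")
P=lambda u,v:(300+u/6.6-.42,250+v/6.6-.42)
for h in(.018,.019,.020): print("boss",h,atz(m,P(171,266),.1037-h+.042).round(4))
print("pin",atz(m,P(172.5,441),.047).round(4)); print("expected boss",np.array([.5586,-.1602])-.064*np.array([.0906,.9959]))
d=m["d"];f=K(m);v,u=np.mgrid[0:400,0:640]
X=(np.stack([(u-m["cx"])/f*d,(v-m["cy"])/f*d,d],-1)-m["t"])@m["R"]
a=X[280:296,312:340].reshape(-1,3);k=(a[:,2]>.115)&(a[:,2]<.135);print("boss top depth z",k.sum(),np.median(a[k],0).round(4))
a=X[255:283,322:334].reshape(-1,3);k=(a[:,2]>.10)&(a[:,2]<.14);a=a[k];print("bar",k.sum());
if k.sum()>10: print(np.median(a,0).round(4),np.polyfit(a[:,1],a[:,2],1))
# dark silhouettes: left/right edges of boss
g=cv2.cvtColor(m["p"],cv2.COLOR_RGB2GRAY)
for row in(298,302,306): print(row,g[row,310:342])
for row in(316,319,322): print(row,g[row,315:336])
print("col325",g[300:330,325])
```

```text
boss 0.018 [ 0.5529 -0.2262  0.1277]
boss 0.019 [ 0.5528 -0.2251  0.1267]
boss 0.02 [ 0.5528 -0.2241  0.1257]
pin [ 0.5516 -0.2242  0.047 ]
expected boss [ 0.5528016 -0.2239376]
boss top depth z 249 [ 0.5536 -0.2143  0.1252]
bar 241
[ 0.5569 -0.1689  0.1204] [0.00372962 0.1216822 ]
298 [187 239 234 236 217 143 100 102  98 103 108 127 141 147 150 164 162 149
 137 129 117 108 106 105 102  97 113 197 238 234 231 230]
302 [240 235 233 235 230 170 100  98 103 104 108 110 111 112 111 114 112 115
 113 109 113 111 108 105 103  95 109 200 236 233 232 230]
306 [237 233 233 233 235 212 139  96  98 107 108 110 112 112 115 111 113 111
 113 110 109 106 107 104  93 100 188 239 234 230 229 229]
316 [232 232 233 232 233 232 226 236 248 249 248 248 249 244 219 218 232 233
 231 233 232]
319 [231 233 238 245 249 251 232 169 201 229 238 236 220 180 139 190 246 251
 249 244 236]
322 [243 249 249 248 249 252 234 137 128 134 136 134 135 129 122 195 248 251
 248 247 249]
col325 [107 116 114 112 111 112 111 115 112 111 109 116 202 236 243 248 248 249
 251 238 192 146 136 137 139 134 130 136 226 250]
```

Call:
arm_command([
  {"dx": -0.12, "dy": 0.07, "dz": -0.03, "wx": 0, "wy": 0, "wz": 0},
  {"dx": 0, "dy": 0, "dz": 0, "wx": 0, "wy": 0, "wz": 0},
])

```text
time_s: 18.57
tcp_pos: [0.5576, -0.1609, 0.107]
eef_rot: [-74.1, 89.9, 10.7]
contact_force: [-0.7, 0.1, -4.1]
gripper_width: 0.0155
```

Run:
```python
from h import *
go([.5573,-.1606,.106],174.8)
r.capture("side"); r.capture("side"); r.capture("side"); go([.5573,-.1606,.106],174.8); print(r.get_state()["qd"].round(2))
```

```text
t 18.57 tcp [ 0.5576 -0.1609  0.107 ] F [-0.7  0.1 -4.1] M [ 0.08 -0.06 -0.03] w 0.0155
tool axes: x [ 0.002  0.    -1.   ] y [-0.996  0.09  -0.002] z [0.09  0.996 0.001] jawdir 174.81 joints [  3.2  18.4 -21.2  -0.  -50.3  -8.4]
shift tool mm [1.  0.3 0.2] shares [0.05 0.01 0.01]
rot shares [0.   0.01 0.03]
t 18.72 tcp [ 0.5576 -0.1608  0.1068] F [-0.8 -0.7 -4.3] M [ 0.03 -0.06  0.01] w 0.016
tool axes: x [ 0.002  0.    -1.   ] y [-0.996  0.09  -0.002] z [0.09  0.996 0.001] jawdir 174.81 joints [  3.2  18.4 -21.2  -0.  -50.2  -8.4]
shift tool mm [0.8 0.4 0.1] shares [0.04 0.02 0.01]
rot shares [0.   0.01 0.03]
[ 0.02  0.09  0.   -0.11 -0.02 -0.04]
```

Run:
```python
from fit import *
s,R=st(); look("10",qs=(),cams=("side",))
m=np.load("side10.npz")
a=cv2.imread(f"pics/side10.png")[140:355,220:420].copy()
a=cv2.resize(a,None,fx=2.75,fy=2.75,interpolation=cv2.INTER_CUBIC)
p=[*s["tcp_pos"][:2],np.arctan2(R[1,2],R[0,2])];h=s["tcp_pos"][2]-.019
for Q in LEV:
    q=(projs(m,T(Q,p)+[0,0,h])-[220,140]+.5)*2.75
    cv2.polylines(a,[cv2.convexHull(q.astype(np.float32)).astype(int)],True,(0,0,255),1)
cv2.imwrite("pics/side10z.png",a)
d=m["d"];f=K(m);v,u=np.mgrid[0:400,0:640]
X=(np.stack([(u-m["cx"])/f*d,(v-m["cy"])/f*d,d],-1)-m["t"])@m["R"]
b=X[250:280,320:336].reshape(-1,3);k=(b[:,2]>.105)&(b[:,2]<.14);b=b[k];print("bar top z",np.median(b[:,2]),"underside",np.median(b[:,2])-.036,"slope",np.polyfit(b[:,1],b[:,2],1)[0])
```

```text
t 18.72 tcp [ 0.5576 -0.1608  0.1068] F [-0.8 -0.7 -4.3] M [ 0.03 -0.06  0.01] w 0.016
tool axes: x [ 0.002  0.    -1.   ] y [-0.996  0.09  -0.002] z [0.09  0.996 0.001] jawdir 174.81 joints [  3.2  18.4 -21.2  -0.  -50.2  -8.4]
bar top z 0.12305397103082841 underside 0.0870539710308284 slope -0.002312219302503308
```

View pics/side10z.png

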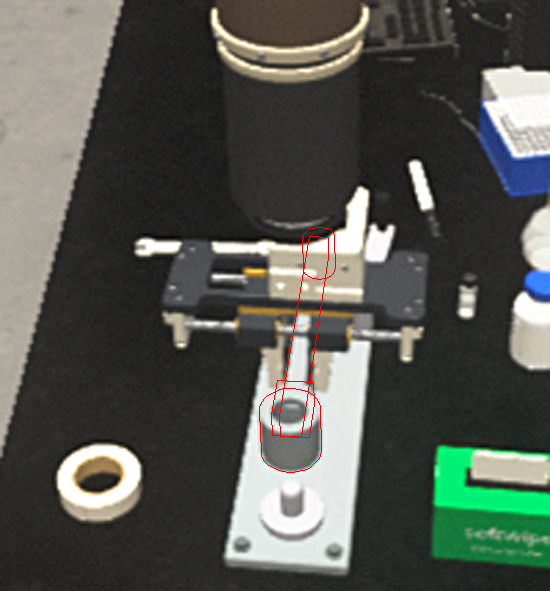

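Run:
```python
from fit import *
s,R=st(0); m=np.load("side10.npz");Z=9
a=cv2.imread(f"pics/side10.png")[250:312,300:350].copy()
a=cv2.resize(a,None,fx=Z,fy=Z,interpolation=cv2.INTER_CUBIC)
p=[*s["tcp_pos"][:2],np.arctan2(R[1,2],R[0,2])];h=s["tcp_pos"][2]-.019;print(np.degrees(p[2]))
for Q in [circ((-.064,0),.023,.042,.042),circ((-.064,0),.0135,.042,.042),circ((-.064,0),.023,0,0),np.array([[-.04,-.008,.036],[.05,-.008,.036],[.05,.008,.036],[-.04,.008,.036]])]:
    q=(projs(m,T(Q[::2] if len(Q)>4 else Q,p)+[0,0,h])-[300,250]+.5)*Z
    cv2.polylines(a,[q.astype(int)],True,(0,0,255),1)
cv2.imwrite("pics/side10y.png",a)
```

```text
84.80714760233495
```

View pics/side10y.png

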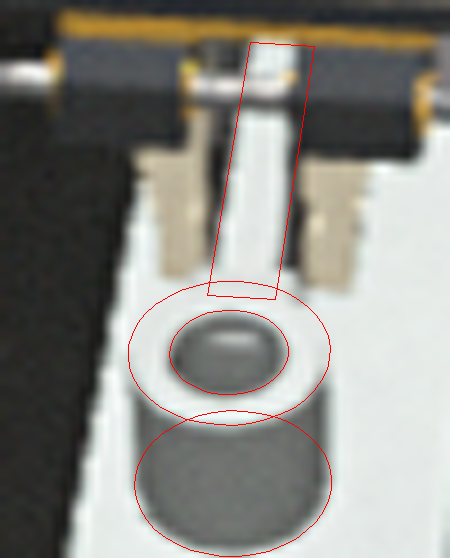

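The final side view shows the boss and bore matching the predicted outline to within about a pixel. The bar is level, its depth-measured underside is at about 87 mm, and the visible bystanders haven't moved. I'm handing in.

Run:
```python
from h import *
print(r.close_job()); st()
```

```text
the job is handed in; nothing more can be done
None
the job is handed in; nothing more can be done
```

I swung the strap clear, picked up the lever at its balance point, and handed the job in with the lever held level over the cradle. The clock read about 18.8 s of the 48 s allowed. No verdict was reported.

- **Strap:** I gripped the knob and swung the strap round to its stop, about 1.69 rad by the tool position. That was a little past the quarter turn, and it pressed the stop with about 27 N before I eased back and let go. The top view then showed the saddle clear.
- **Lever:** I gripped it across the bar at 50 N, 16 mm between the pads. It came up level.
- **Height and level:** In the last side view, depth put the underside at about 87 mm, which is 40 mm above the spigot. The bar slope was about 0.1°.
- **Boss over spigot:** The side camera first showed the boss 1.2 mm off the pin in x, and I corrected it. The final tool position was within 1 mm of its target.
- **Direction along the cradle:** The gripper matches the cradle's direction (84.8°) to about 0.1°.

**Checks that disagreed or were missing:**
- **Camera disagreement:** The two cameras differed by 3–4 mm in y. I allowed for this by comparing lever and cradle within the same camera.
- **Eye over saddle:** The arm and gripper hid the eye at the end, so its place over the saddle comes from the grip and tool angle, not from seeing it. The bar's edges in the last picture hinted at a small yaw difference, but the boss outline fitted to about a pixel.
- **Top view at the end:** The arm blocked most of it, so the final checks rest mainly on the side camera. The bystanders I could see there looked unmoved.

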